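# Test the rack's leaf springs and stow the corner guards

### The job

Test the rack's three leaf springs one after the other from the robot's left to its right: press each down gently on its red mid-span dot with about 8 N for about a second, never with more than 15 N; a sound leaf gives about 5 mm there, a tired one about 15 mm, and only one of the three is sound. Then nest all the white corner guards on one another, ridges up and ends flush, on the saddle of the bay with the sound leaf, and nest one red cover, centred, on the saddle of each of the other two bays. Leave the other things on the table alone.

Things in the scene. Friction and masses are not known exactly. Their poses are not given: they have to be found in the camera images.
- rack: White plate 310 (x) by 350 (y) by 10 mm thick, fixed on the work surface; origin at the centre of its underside. Carries three bays side by side along its y, 115 mm apart (centres at y = +115, 0 and -115 mm), leaf springs towards the robot, saddles away from it.
- bay_a: One of three like bays (left, middle or right), fixed. Origin: on the rack plate's top, under the middle of its saddle; x along the saddle, away from the leaf. Saddle: blue ridge, x = -60 to 60 mm, 45-degree flanks, top edge z = 38, foot z = 14 at y = +-24 mm. Blue root block, 60 mm high, at x = -231 to -205 mm. A guard or cover nested on it has its origin at z = 12 mm, each further one 9.9 mm higher.
- leaf_a (a joint): Leaf spring of bay_a: steel tongue 124 x 30 x 4 mm, held by the root block at bay x = -205 mm, free end with a 14 mm upturned nib near the saddle. Value in rad: 0 at rest (level), growing as pressed down, stop at 0.42; the dot sinks 60 mm times the value; springs back. Sound: 5 mm at the dot under 8 N (0.083 rad); tired: 15 mm (0.25 rad).
- dot_a (a point): Red dot, 18 mm across, on the top face of that leaf at mid-span (bay x = -145 mm, y = 0, 55 mm above the plate when at rest); moves with the leaf.
- bay_b: One of three like bays (left, middle or right), fixed. Origin: on the rack plate's top, under the middle of its saddle; x along the saddle, away from the leaf. Saddle: blue ridge, x = -60 to 60 mm, 45-degree flanks, top edge z = 38, foot z = 14 at y = +-24 mm. Blue root block, 60 mm high, at x = -231 to -205 mm. A guard or cover nested on it has its origin at z = 12 mm, each further one 9.9 mm higher.
- leaf_b (a joint): Leaf spring of bay_b: steel tongue 124 x 30 x 4 mm, held by the root block at bay x = -205 mm, free end with a 14 mm upturned nib near the saddle. Value in rad: 0 at rest (level), growing as pressed down, stop at 0.42; the dot sinks 60 mm times the value; springs back. Sound: 5 mm at the dot under 8 N (0.083 rad); tired: 15 mm (0.25 rad).
- dot_b (a point): Red dot, 18 mm across, on the top face of that leaf at mid-span (bay x = -145 mm, y = 0, 55 mm above the plate when at rest); moves with the leaf.
- bay_c: One of three like bays (left, middle or right), fixed. Origin: on the rack plate's top, under the middle of its saddle; x along the saddle, away from the leaf. Saddle: blue ridge, x = -60 to 60 mm, 45-degree flanks, top edge z = 38, foot z = 14 at y = +-24 mm. Blue root block, 60 mm high, at x = -231 to -205 mm. A guard or cover nested on it has its origin at z = 12 mm, each further one 9.9 mm higher.
- leaf_c (a joint): Leaf spring of bay_c: steel tongue 124 x 30 x 4 mm, held by the root block at bay x = -205 mm, free end with a 14 mm upturned nib near the saddle. Value in rad: 0 at rest (level), growing as pressed down, stop at 0.42; the dot sinks 60 mm times the value; springs back. Sound: 5 mm at the dot under 8 N (0.083 rad); tired: 15 mm (0.25 rad).
- dot_c (a point): Red dot, 18 mm across, on the top face of that leaf at mid-span (bay x = -145 mm, y = 0, 55 mm above the plate when at rest); moves with the leaf.
- guard_1: White plastic corner guard, 120 mm long, 120 g. May be absent. Ridge-up angle section: two 7 mm legs at 45 degrees, ridge 36 mm above the underside, an upright lip 9 mm high along the foot of each leg, 60 mm wide over the lips (along y). Grip across the lips at mid-length. Origin: midway between the lips' lower edges, at mid-length; x along the ridge, z up. Starts resting on its lips on the mat.
- guard_2: White plastic corner guard, 120 mm long, 120 g. May be absent. Ridge-up angle section: two 7 mm legs at 45 degrees, ridge 36 mm above the underside, an upright lip 9 mm high along the foot of each leg, 60 mm wide over the lips (along y). Grip across the lips at mid-length. Origin: midway between the lips' lower edges, at mid-length; x along the ridge, z up. Starts resting on its lips on the mat.
- guard_3: White plastic corner guard, 120 mm long, 120 g. May be absent. Ridge-up angle section: two 7 mm legs at 45 degrees, ridge 36 mm above the underside, an upright lip 9 mm high along the foot of each leg, 60 mm wide over the lips (along y). Grip across the lips at mid-length. Origin: midway between the lips' lower edges, at mid-length; x along the ridge, z up. Starts resting on its lips on the mat.
- guard_4: White plastic corner guard, 120 mm long, 120 g. May be absent. Ridge-up angle section: two 7 mm legs at 45 degrees, ridge 36 mm above the underside, an upright lip 9 mm high along the foot of each leg, 60 mm wide over the lips (along y). Grip across the lips at mid-length. Origin: midway between the lips' lower edges, at mid-length; x along the ridge, z up. Starts resting on its lips on the mat.
- cover_1: Red plastic blanking cover, 80 mm long, 80 g. Ridge-up angle section: two 7 mm legs at 45 degrees, ridge 36 mm above the underside, an upright lip 9 mm high along the foot of each leg, 60 mm wide over the lips (along y). Grip across the lips at mid-length. Origin: midway between the lips' lower edges, at mid-length; x along the ridge, z up. Starts resting on its lips on the mat.
- cover_2: Red plastic blanking cover, 80 mm long, 80 g. Ridge-up angle section: two 7 mm legs at 45 degrees, ridge 36 mm above the underside, an upright lip 9 mm high along the foot of each leg, 60 mm wide over the lips (along y). Grip across the lips at mid-length. Origin: midway between the lips' lower edges, at mid-length; x along the ridge, z up. Starts resting on its lips on the mat.
- mat: Blue work mat fixed to the work surface, 300 x 440 mm, 3 mm thick, on which the guards and covers lie; origin at the centre of its underside.
- sanitiser: Bystander: clear hand-sanitiser bottle, 52 x 52 x 110 high mm; leave it alone. Origin at the centre of its underside.
- basin: Bystander: steel bowl, 120 x 120 x 50 high mm; leave it alone. Origin at the centre of its underside.
- tape_roll: Bystander: flat roll of paper tape, 90 x 90 x 25 high mm; leave it alone. Origin at the centre of its underside.
- mug: Bystander: blue mug, 72 x 72 x 85 high mm; leave it alone. Origin at the centre of its underside.
- driver: Bystander: orange-handled screwdriver lying flat; leave it alone.
- thermometer: Bystander: red and white hand-held thermometer lying flat, about 145 x 45 x 28 mm; leave it alone. Origin at the centre of its underside.

How it is judged:
On the way, in this order (a step that is already met when the one before it is completed fails the run):
1. left leaf pressed on its dot (within 20 mm) with 5.5 to 11 N for 0.3 s (((y of bay_a in the frame of rack between 0.06 and 1 m and contact force between the fingers and bay_a between 5.5 and 11 N and value of joint leaf_a above 0.035 rad and horizontal distance between the grasp point and dot_a below 0.02 m) or (y of bay_b in the frame of rack between 0.06 and 1 m and contact force between the fingers and bay_b between 5.5 and 11 N and value of joint leaf_b above 0.035 rad and horizontal distance between the grasp point and dot_b below 0.02 m) or (y of bay_c in the frame of rack between 0.06 and 1 m and contact force between the fingers and bay_c between 5.5 and 11 N and value of joint leaf_c above 0.035 rad and horizontal distance between the grasp point and dot_c below 0.02 m))), for 0.3 s.
2. middle leaf pressed on its dot (within 20 mm) with 5.5 to 11 N for 0.3 s (((y of bay_a in the frame of rack between -0.06 and 0.06 m and contact force between the fingers and bay_a between 5.5 and 11 N and value of joint leaf_a above 0.035 rad and horizontal distance between the grasp point and dot_a below 0.02 m) or (y of bay_b in the frame of rack between -0.06 and 0.06 m and contact force between the fingers and bay_b between 5.5 and 11 N and value of joint leaf_b above 0.035 rad and horizontal distance between the grasp point and dot_b below 0.02 m) or (y of bay_c in the frame of rack between -0.06 and 0.06 m and contact force between the fingers and bay_c between 5.5 and 11 N and value of joint leaf_c above 0.035 rad and horizontal distance between the grasp point and dot_c below 0.02 m))), for 0.3 s.
3. right leaf pressed on its dot (within 20 mm) with 5.5 to 11 N for 0.3 s (((y of bay_a in the frame of rack between -1 and -0.06 m and contact force between the fingers and bay_a between 5.5 and 11 N and value of joint leaf_a above 0.035 rad and horizontal distance between the grasp point and dot_a below 0.02 m) or (y of bay_b in the frame of rack between -1 and -0.06 m and contact force between the fingers and bay_b between 5.5 and 11 N and value of joint leaf_b above 0.035 rad and horizontal distance between the grasp point and dot_b below 0.02 m) or (y of bay_c in the frame of rack between -1 and -0.06 m and contact force between the fingers and bay_c between 5.5 and 11 N and value of joint leaf_c above 0.035 rad and horizontal distance between the grasp point and dot_c below 0.02 m))), for 0.3 s.
4. then: all guards nested on the sound bay's saddle and one cover on each tired bay's saddle (x of guard_1 in the frame of bay_c between -0.014 and 0.014 m and y of guard_1 in the frame of bay_c between -0.006 and 0.006 m and z of guard_1 in the frame of bay_c between 0.009 and 0.0355 m and angle between the x axis of each of guard_1, guard_2, guard_3, guard_4 and the x axis of bay_c, either way round below 0.12 rad and angle between each of guard_1, guard_2, guard_3, guard_4's own z axis and vertical below 0.14 rad and linear speed of each of guard_1, guard_2, guard_3, guard_4 below 0.02 m/s and x of guard_2 in the frame of bay_c between -0.014 and 0.014 m and y of guard_2 in the frame of bay_c between -0.006 and 0.006 m and z of guard_2 in the frame of bay_c between 0.009 and 0.0355 m and x of guard_3 in the frame of bay_c between -0.014 and 0.014 m and y of guard_3 in the frame of bay_c between -0.006 and 0.006 m and z of guard_3 in the frame of bay_c between 0.009 and 0.0355 m and x of guard_4 in the frame of bay_c between -0.014 and 0.014 m and y of guard_4 in the frame of bay_c between -0.006 and 0.006 m and z of guard_4 in the frame of bay_c between 0.009 and 0.0355 m and (((x of cover_1 in the frame of bay_a between -0.025 and 0.025 m and y of cover_1 in the frame of bay_a between -0.006 and 0.006 m and z of cover_1 in the frame of bay_a between 0.009 and 0.016 m and angle between the x axis of cover_1 and the x axis of bay_a, either way round below 0.12 rad and angle between cover_1's own z axis and vertical below 0.14 rad and linear speed of cover_1 below 0.02 m/s) and (x of cover_2 in the frame of bay_b between -0.025 and 0.025 m and y of cover_2 in the frame of bay_b between -0.006 and 0.006 m and z of cover_2 in the frame of bay_b between 0.009 and 0.016 m and angle between the x axis of cover_2 and the x axis of bay_b, either way round below 0.12 rad and angle between cover_2's own z axis and vertical below 0.14 rad and linear speed of cover_2 below 0.02 m/s)) or ((x of cover_2 in the frame of bay_a between -0.025 and 0.025 m and y of cover_2 in the frame of bay_a between -0.006 and 0.006 m and z of cover_2 in the frame of bay_a between 0.009 and 0.016 m and angle between the x axis of cover_2 and the x axis of bay_a, either way round below 0.12 rad and angle between cover_2's own z axis and vertical below 0.14 rad and linear speed of cover_2 below 0.02 m/s) and (x of cover_1 in the frame of bay_b between -0.025 and 0.025 m and y of cover_1 in the frame of bay_b between -0.006 and 0.006 m and z of cover_1 in the frame of bay_b between 0.009 and 0.016 m and angle between the x axis of cover_1 and the x axis of bay_b, either way round below 0.12 rad and angle between cover_1's own z axis and vertical below 0.14 rad and linear speed of cover_1 below 0.02 m/s)))), for 0.2 s.
At the end, for the whole second after the job is handed in: All white guards nested on the sound bay's saddle (14 mm along, 6 mm across, 0.12 rad, upright within 0.14 rad, seated); one red cover nested on each tired bay's saddle (25 mm along, otherwise alike); all at rest, leaves sprung back (all of step 4 and value of joint each of leaf_a, leaf_b, leaf_c below 0.02 rad); the robot touches nothing.
It fails at once if a leaf pressed with more than 18 N ((contact force between the fingers and bay_a above 18 N and value of joint leaf_a above 0.03 rad) or (contact force between the fingers and bay_b above 18 N and value of joint leaf_b above 0.03 rad) or (contact force between the fingers and bay_c above 18 N and value of joint leaf_c above 0.03 rad)).
It fails at once if a bystander moved by more than 50 mm (distance of any of sanitiser, basin, tape_roll, mug, driver, thermometer from where it was at the start of the episode above 0.05 m).
Of guard_1, guard_2, guard_3, guard_4 only 2 to 3 are there at a start; the rules pass over those that are not, and their reading is None.
At some moment in a run one of guard_1, guard_2, guard_3, guard_4, cover_1, cover_2 may be knocked a few centimetres aside while the robot is not near it.
Once in a run the grip may slacken for a moment while it holds something.
It also fails if it takes over 210 s, if anything falls off the work surface, if the arm or the gripper's body presses on something with over 40 N, if the wrist force passes 120 N, or if a joint passes its speed limit or range.

### The arm

A 6-joint arm with a two-finger parallel gripper is mounted at the origin on the work surface. World frame = base frame: x ahead of the robot, y to its left, z up, the work surface at z = 0. Lengths are in m, angles in rad, forces in N, time in s.
With the tool pointing down it reaches from about 0.35 to 0.925 m from the base axis. Payload 6.4 kg.
Tool frame: the origin (TCP) lies on the centre line of the jaws, within the pads' length; the fingertips stand r.tips_ahead ahead of it and the grasp point (between the pads) lies 5 mm behind it (r.tips_ahead is the distance from the TCP to the fingertips, in m); z points along the fingers, y is the line along which they close (so a half turn about z gives the same grasp; the last joint's range is limited). The gripper opens to 85 mm and grips with 20 to 120 N. Pads are 22 mm wide; open, the fingers measure 114 mm over their backs; the gripper's body (76 mm by 85 mm) begins 54 mm behind the grasp point. The pads swing forward as they close: fully open they stand 13 mm farther back than shut.
Start: joints at [1.043, 0.245, 1.558, -0, 1.339, -0.174], TCP at [0.225, 0.61, 0.211] pointing down, gripper open.
Joint ranges: [-3.13, 3.13], [-1.02, 2.26], [0.13, 2.54], [-0.95, 4.09], [0.21, 2.88], [-2.74, 2.74]. Speed limits (rad/s): [2.57, 2.57, 3.14, 3.14, 3.14, 3.14].

### API

Orientations are given as a unit quaternion [w, x, y, z].
In Python, from workcell import r, eyes gives the robot as it stands. The module is installed in compiled form; this text tells all that it offers.
- The arm moves only by the tool drive_tool, never from a script. Its argument "deltas" is a list of rows, each a list of 5 numbers: the gripper command: -1 is shut, 1 is fully open, values between are in proportion, then the shift along the world's x, y, z in mm, then the turn about the world's z in rad. In form: [[jaw, tx, ty, tz, roll], ...]. A call has 1 to 20 rows; each row shifts and turns the commanded pose from where the row before left it; what a row does not reach is not made up. A row lasts 1/10 s, in which the tool goes at most 50 mm and 8.59 degrees, less where a joint would pass 70% of its speed; a pose out of reach is approached as far as the arm can. A call is refused whole if a number of a shift passes 50 or a number of a turn 0.15, either way. A call with a gripper value outside its range is refused whole. The fingers move at their own pace and stop on an object; "squeeze" is the grip in N (left out, the last holds). Time passes only in rows, so rows that do not move let the fingers close. It gives the time, the measured TCP pose, the force, the opening and the grip force at its end, in the units of the state.
- r.get_obs(): the state, without advancing time (a new reading comes with each control period).
- eyes.capture(name): name is "side" or "top" or "wrist"; returns a dict with "pixels" (384x512x3 uint8, red, green, blue), "mtx" (3x3 intrinsics, pixels), "T" (4x4, takes a point from camera to world coordinates). Camera axes: x right, y up, looking along -z (the intrinsics and any distortion apply to the point x, -y, -z); pixel columns grow to the right and rows downward; lengths in m; the calibration is good to about 2 mm. A picture is of the moment at which its call begins. There is no depth.
- r.job_done(): hands the job in; it is judged then, once.
The state is a dict: "t": time; "joint_pos": joint angles; "qvel": joint speeds; "tau": joint torques, N m; "position": TCP position; "ee_rot": TCP orientation; "ft_force": force on the tool from outside, world axes, zero at the start; "wrist_torque": the same for the moment, N m; "opening": finger opening in m; "grasp_force": force on a finger pad.
Only numpy, scipy, OpenCV 4.12 (cv2) and the standard library are available. Lean on these libraries where they do the work, as an engineer would, in place of code of your own. Each camera call takes 0.05 s, during which the arm holds its last target. There are 200 camera calls.

## Working session

There is one attempt and no reset: what is moved stays moved. The work goes in short steps, Python scripts to look and compute and a tool call to move; the robot and the scene stay as the last step left them, time stands still between calls to the robot, and variables do not carry over. Pictures are saved under pics/ and viewed, at most 14 in all, crops included, and the job is handed in when it is done.

Besides the shell and the picture viewer there is one more tool, called after "Request:" as name([rows], argument=value, ...), one row to a line, values as JSON. drive_tool: Moves the arm, as the interface text tells. Its arguments: {"type":"object","properties":{"deltas":{"type":"array"},"squeeze":{"type":"number"}},"required":["deltas"]}

```bash
mkdir -p pics; cat > h.py <<'E'
import numpy as np, cv2
from workcell import r, eyes
def snap(name, fn):
    c=eyes.capture(name); cv2.imwrite(f'pics/{fn}.png',c['pixels'][:,:,::-1]); np.savez(f'pics/{fn}.npz',mtx=c['mtx'],T=c['T']); return c
def world(fn,pts,z):
    d=np.load(f'pics/{fn}.npz'); K,T=d['mtx'],d['T']; out=[]
    for u,v in pts:
        q=np.linalg.inv(K)@[u,v,1]; dr=T[:3,:3]@[q[0],-q[1],-q[2]]; o=T[:3,3]
        out.append(o+dr*(z-o[2])/dr[2])
    return np.array(out)
def pix(fn,P):
    d=np.load(f'pics/{fn}.npz'); K,T=d['mtx'],d['T']
    p=T[:3,:3].T@(np.array(P)-T[:3,3]); q=K@[p[0],-p[1],-p[2]]; return q[:2]/q[2]
E
python3 - <<'E'
from h import *
c=snap('top','top0'); print(c['mtx'],c['T'])
s=snap('side','side0'); print(s['T'])
im=cv2.imread('pics/top0.png'); cv2.imwrite('pics/top0b.png',cv2.resize(im,(800,600),interpolation=cv2.INTER_CUBIC))
print(r.tips_ahead); print(r.get_obs())
E
```

```text
[[389.67025684   0.         254.00088511]
 [  0.         389.67025684 190.77495415]
 [  0.           0.           1.        ]] [[ 0.13176783  0.97084893 -0.20022388  0.31569032]
 [-0.99127701  0.12959546 -0.02397718 -0.03782353]
 [ 0.00266988  0.20163675  0.97945673  1.16645403]
 [ 0.          0.          0.          1.        ]]
[[-9.96964168e-01  4.23298992e-02 -6.53500328e-02  4.67181805e-01]
 [-7.78563479e-02 -5.51824447e-01  8.30318113e-01  8.33035990e-01]
 [-9.14463660e-04  8.32885322e-01  5.53444852e-01  6.62409125e-01]
 [ 0.00000000e+00  0.00000000e+00  0.00000000e+00  1.00000000e+00]]
0.014
{'t': 0.1, 'joint_pos': array([ 1.04290309e+00,  2.45765537e-01,  1.55893480e+00, -6.93382714e-06,
        1.33869937e+00, -1.74101419e-01]), 'qvel': array([-1.10417430e-04, -1.47511919e-03, -2.77257908e-03,  1.14392613e-03,
       -8.86011383e-04, -5.35243766e-05]), 'tau': array([-1.50764015e-03, -4.30667782e+01, -3.27130902e+01, -1.77188576e-04,
        2.83572117e-03, -1.37971230e-05]), 'position': array([0.22490937, 0.60925515, 0.20955398]), 'ee_rot': array([-3.07495703e-04,  1.75973915e-01,  9.84394415e-01, -8.49597708e-04]), 'ft_force': array([-0.68021497,  0.08309011, -0.04612612]), 'wrist_torque': array([-2.61752947e-02, -8.82192098e-05,  1.06246489e-02]), 'grasp_force': 0.0, 'opening': 0.08532976828543758}
```

View pics/top0b.png

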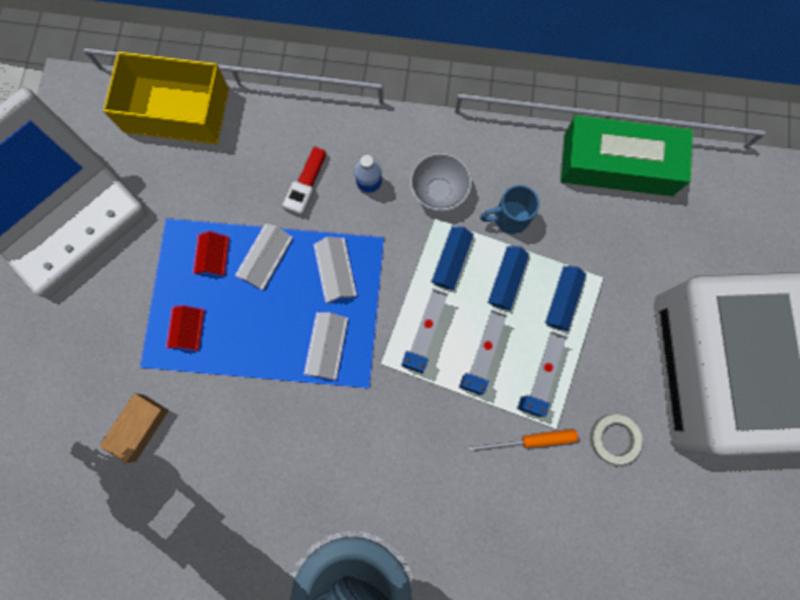

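View pics/side0.png

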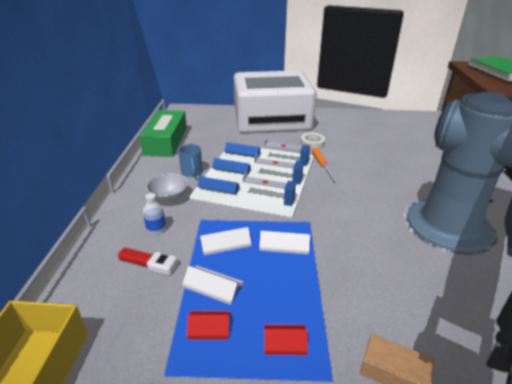

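The top view shows the rack at (383–602, 220–428), three white guards and two red covers on the mat, and all the bystanders clear of the leaves. The side view agrees: the loose red and white thermometer lies away from the mat. I'll enlarge both areas.

```bash
python3 - <<'E'
from h import *
im=cv2.imread('pics/top0.png')
print(pix('top0',[.225,.61,.21]))
cv2.imwrite('pics/cr.png',cv2.resize(im[135:280,240:392],None,fx=4,fy=4,interpolation=cv2.INTER_CUBIC))
cv2.imwrite('pics/cm.png',cv2.resize(im[135:255,85:250],None,fx=4.8,fy=4.8,interpolation=cv2.INTER_CUBIC))
h=cv2.cvtColor(im,cv2.COLOR_BGR2HSV)
m=(((h[...,0]<8)|(h[...,0]>172))&(h[...,1]>130)&(h[...,2]>70)).astype(np.uint8)
n,l,s,c=cv2.connectedComponentsWithStats(m)
for i in range(1,n):
    if s[i,4]>8: print(s[i],c[i],world('top0',[c[i]],.065 if s[i,4]<60 else .03)[0])
E
```

```text
[-19.91550932 272.92693914]
[191  94  17  25 224] [199.44196429 106.28125   ] [0.79193493 0.19389579 0.03      ]
[124 149  22  27 464] [134.97198276 161.75862069] [0.58915193 0.35826734 0.03      ]
[107 196  23  28 499] [118.37274549 209.41683367] [0.43956595 0.37863304 0.03      ]
[272 205   5   5  22] [273.90909091 206.90909091] [ 0.50166009 -0.07354678  0.065     ]
[310 218   5   6  23] [311.91304348 220.7826087 ] [ 0.47631907 -0.18547365  0.065     ]
[348 233   6   5  23] [350.56521739 234.82608696] [ 0.45109223 -0.29770818  0.065     ]
```

View pics/cr.png

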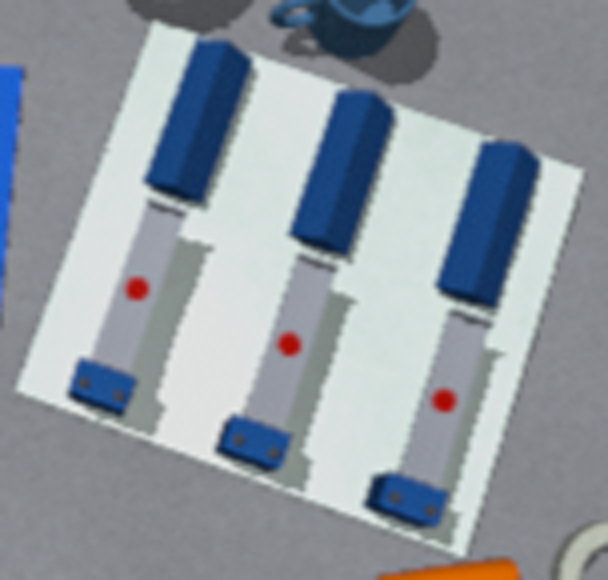

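View pics/cm.png

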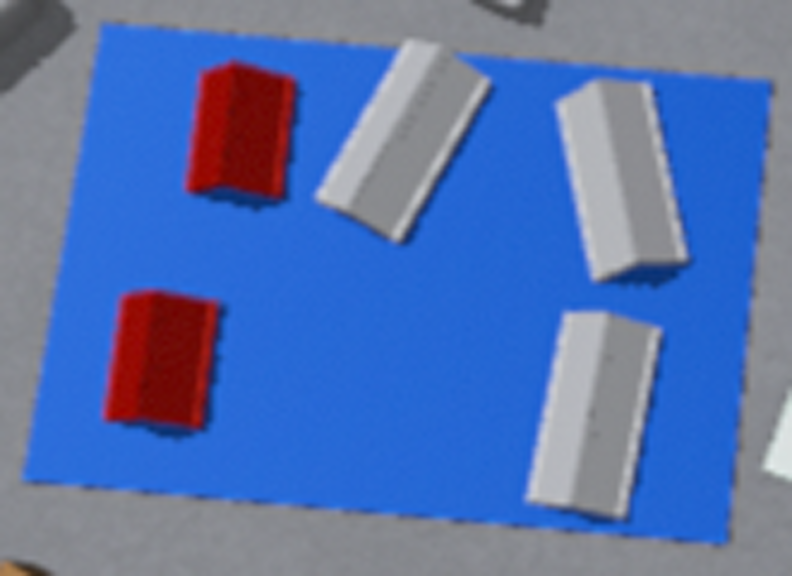

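Dots, left to right: (0.502, -0.074), (0.476, -0.185) and (0.451, -0.298). The rack is yawed about -0.222 rad. I'll shut the jaws and go over the left dot.

Request:
drive_tool([
  [-1, 17.3, -42.7, 0, 0.008],
  [-1, 17.3, -42.7, 0, 0.008],
  [-1, 17.3, -42.7, 0, 0.008],
  [-1, 17.3, -42.7, 0, 0.008],
  [-1, 17.3, -42.7, 0, 0.008],
  [-1, 17.3, -42.7, 0, 0.008],
  [-1, 17.3, -42.7, 0, 0.008],
  [-1, 17.3, -42.7, 0, 0.008],
  [-1, 17.3, -42.7, 0, 0.008],
  [-1, 17.3, -42.7, 0, 0.008],
  [-1, 17.3, -42.7, 0, 0.008],
  [-1, 17.3, -42.7, 0, 0.008],
  [-1, 17.3, -42.7, 0, 0.008],
  [-1, 17.3, -42.7, 0, 0.008],
  [-1, 17.3, -42.7, 0, 0.008],
  [-1, 17.3, -42.7, 0, 0.012],
  [-1, 0, 0, 0, 0],
  [-1, 0, 0, 0, 0],
  [-1, 0, 0, 0, 0],
  [-1, 0, 0, 0, 0],
], squeeze=40)

```text
t: 2.1
position: [0.5016, -0.0723, 0.2104]
ee_rot: [-0.0, 0.11, 0.994, 0.0]
ft_force: [0.1, 0.0, 0.4]
opening: 0.0003
grasp_force: 0.0
```

```bash
python3 - <<'E'
from h import *
c=snap('wrist','w0'); print(pix('w0',[.5017,-.0735,.065]))
p=c['pixels']; h=cv2.cvtColor(p,cv2.COLOR_RGB2HSV)
m=(((h[...,0]<8)|(h[...,0]>172))&(h[...,1]>130)&(h[...,2]>70)).astype(np.uint8)
n,l,s,q=cv2.connectedComponentsWithStats(m)
for i in range(1,n):
    if s[i,4]>20: print(s[i],q[i],world('w0',[q[i]],.065)[0])
print(r.get_obs()['position'])
E
```

```text
[257.40205958 178.00705964]
[ 58 170  15  14 156] [ 65.07051282 176.53846154] [ 0.44989745 -0.29680976  0.065     ]
[155 170  14  14 157] [161.49044586 176.65605096] [ 0.47511933 -0.18470695  0.065     ]
[251 171  14  13 150] [257.73333333 177.06666667] [ 0.50065426 -0.07285876  0.065     ]
[444 286  31  41 774] [458.51679587 305.81524548] [0.7476521  0.16425278 0.065     ]
[ 0.501688   -0.07228726  0.21053402]
```

View pics/w0.png

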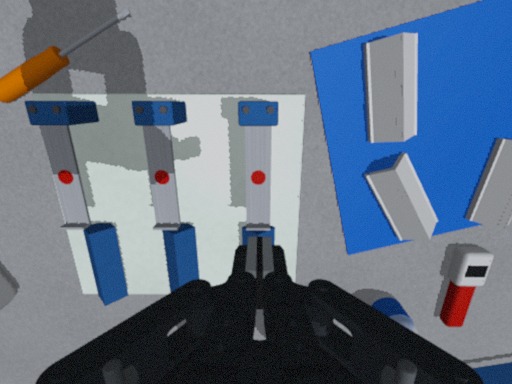

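The wrist view shows the three dots at (65,177), (161,177) and (258,177), within 1.5 mm of the top-view estimates. I'll descend to just above the left dot.

Request:
drive_tool([
  [-1, 0, 0, -30, 0],
  [-1, 0, 0, -30, 0],
  [-1, 0, 0, -30, 0],
  [-1, 0, 0, -25, 0],
  [-1, 0, 0, -10, 0],
  [-1, 0, 0, -3, 0],
  [-1, 0, 0, 0, 0],
  [-1, 0, 0, 0, 0],
])

```text
t: 2.95
position: [0.5031, -0.0737, 0.0841]
ee_rot: [0.001, 0.111, 0.994, -0.0]
ft_force: [0.4, -0.1, -0.0]
opening: 0.0001
grasp_force: 0.0
```

Request:
drive_tool([
  [-1, 0, 0, -1, 0],
  [-1, 0, 0, -1, 0],
  [-1, 0, 0, -1, 0],
  [-1, 0, 0, -1, 0],
  [-1, 0, 0, -1, 0],
  [-1, 0, 0, 0, 0],
  [-1, 0, 0, 0, 0],
])

```text
t: 3.65
position: [0.502, -0.0735, 0.0775]
ee_rot: [-0.0, 0.111, 0.994, 0.0]
ft_force: [-0.7, -0.1, -0.3]
opening: 0.0001
grasp_force: 0.0
```

Request:
drive_tool([
  [-1, 0, 0, -1, 0],
  [-1, 0, 0, -1, 0],
  [-1, 0, 0, -1, 0],
  [-1, 0, 0, 0, 0],
  [-1, 0, 0, 0, 0],
])

```text
t: 4.15
position: [0.502, -0.0735, 0.0745]
ee_rot: [-0.0, 0.111, 0.994, -0.0]
ft_force: [0.4, -0.4, -0.4]
opening: 0.0
grasp_force: 0.0
```

Request:
drive_tool([
  [-1, 0, 0, -1, 0],
  [-1, 0, 0, -1, 0],
  [-1, 0, 0, -1, 0],
  [-1, 0, 0, 0, 0],
  [-1, 0, 0, 0, 0],
])

```text
t: 4.65
position: [0.502, -0.0734, 0.0715]
ee_rot: [-0.0, 0.111, 0.994, 0.0]
ft_force: [0.4, 0.3, 0.4]
opening: -0.0001
grasp_force: 0.0
```

```bash
python3 - <<'E'
from h import *
print(r.get_obs()['ft_force'])
c=snap('side','s1'); p=pix('s1',[.502,-.0735,.06]).astype(int); print(p)
im=cv2.imread('pics/s1.png'); x,y=p
cv2.imwrite('pics/s1c.png',cv2.resize(im[y-50:y+40,x-60:x+60],None,fx=6,fy=6,interpolation=cv2.INTER_CUBIC))
E
```

```text
[0.43892339 0.32996717 0.38210253]
[264 182]
```

View pics/s1c.png

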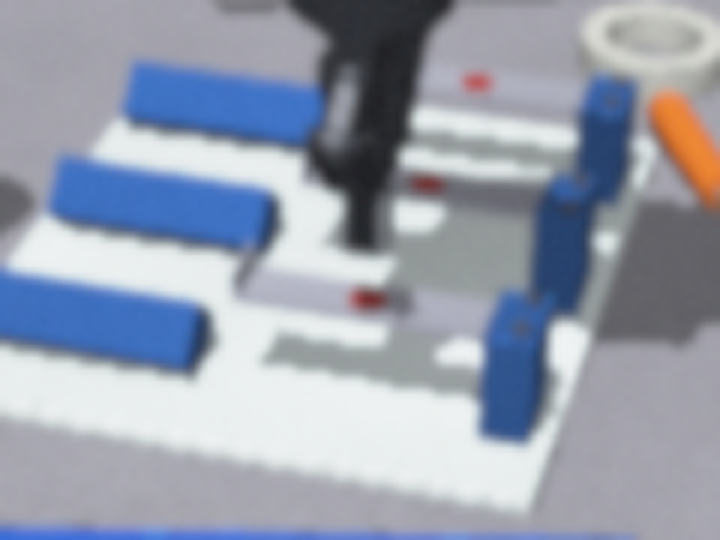

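```bash
python3 - <<'E'
from h import *
for z in (.055,.06,.065,.07,.075,.08,.085): print(z,pix('s1',[.502,-.0734,z]))
print(pix('s1',[.501,-.073,.065]))
E
```

```text
0.055 [264.16780665 184.25322247]
0.06 [264.19848662 182.80153903]
0.065 [264.22932302 181.34245441]
0.07 [264.26031702 179.87591187]
0.075 [264.29146986 178.40185407]
0.08 [264.32278275 176.9202231 ]
0.085 [264.35425692 175.43096046]
[264.57252753 181.43413456]
```

```bash
python3 - <<'E'
from h import *
print(np.load('pics/w0.npz')['T'])
for dz in (.03,.02,.01,0,-.014,-.03): print(dz,pix('w0',[.5017,-.0723,.2105+dz]))
c=snap('wrist','w1'); print(c['T'][:3,3])
q=[pix('w1',[.502,-.0734,.0715+d]) for d in (.02,0,-.014)]; print(q)
im=cv2.imread('pics/w1.png')
cv2.imwrite('pics/w1c.png',cv2.resize(im[130:300,160:360],None,fx=3.5,fy=3.5,interpolation=cv2.INTER_CUBIC))
E
```

```text
[[ 2.18279690e-01 -9.22961231e-01 -3.17011899e-01  4.19695043e-01]
 [ 9.75886252e-01  2.06432525e-01  7.09340288e-02 -5.30438154e-02]
 [-2.77918966e-05 -3.24851011e-01  9.45765203e-01  3.73584340e-01]
 [ 0.00000000e+00  0.00000000e+00  0.00000000e+00  1.00000000e+00]]
0.03 [257.57260919 258.61113291]
0.02 [257.66316834 249.57574986]
0.01 [257.7437768  241.53317929]
0 [257.81598924 234.32830711]
-0.014 [257.90530923 225.41655896]
-0.03 [257.99359561 216.6079371 ]
[ 0.42009553 -0.05405535  0.23473024]
[array([257.75260822, 249.24390933]), array([257.90069135, 234.03232192]), array([257.98725484, 225.1402348 ])]
```

View pics/w1c.png

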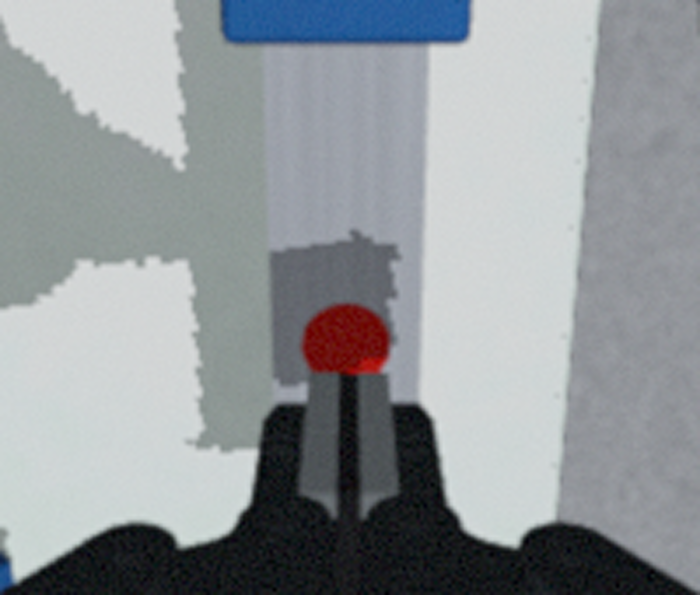

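The left dot sits at crop (347,340). Its shadow and both views put the fingertip about 20–25 mm above the leaf still, so the tip is higher than I computed. I'll keep going down in small steps, checking the force each time.

Request:
drive_tool([
  [-1, 0, 0, -2, 0],
  [-1, 0, 0, -2, 0],
  [-1, 0, 0, -1, 0],
  [-1, 0, 0, 0, 0],
  [-1, 0, 0, 0, 0],
])

```text
t: 5.25
position: [0.502, -0.0735, 0.0666]
ee_rot: [-0.0, 0.111, 0.994, 0.0]
ft_force: [0.3, 0.4, -0.5]
opening: 0.0001
grasp_force: 0.0
```

Request:
drive_tool([
  [-1, 0, 0, -2, 0],
  [-1, 0, 0, -2, 0],
  [-1, 0, 0, 0, 0],
  [-1, 0, 0, 0, 0],
])

```text
t: 5.65
position: [0.5019, -0.0734, 0.0625]
ee_rot: [-0.0, 0.111, 0.994, 0.0]
ft_force: [-1.2, -0.2, 0.1]
opening: -0.0001
grasp_force: 0.0
```

Request:
drive_tool([
  [-1, 0, 0, -2, 0],
  [-1, 0, 0, -2, 0],
  [-1, 0, 0, 0, 0],
  [-1, 0, 0, 0, 0],
])

```text
t: 6.05
position: [0.5019, -0.0734, 0.0585]
ee_rot: [-0.0, 0.111, 0.994, 0.0]
ft_force: [-0.8, 0.7, 0.2]
opening: 0.0001
grasp_force: 0.0
```

```bash
python3 - <<'E'
from h import *
snap('side','s2'); snap('wrist','w2')
a=cv2.imread('pics/s2.png')[130:225,215:315]; b=cv2.imread('pics/w2.png')[130:300,170:350]
a=cv2.resize(a,None,fx=4,fy=4,interpolation=cv2.INTER_CUBIC); b=cv2.resize(b,(402,380),interpolation=cv2.INTER_CUBIC)
cv2.imwrite('pics/c2.png',np.hstack([a,b]))
E
```

```text
(no output)
```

View pics/c2.png

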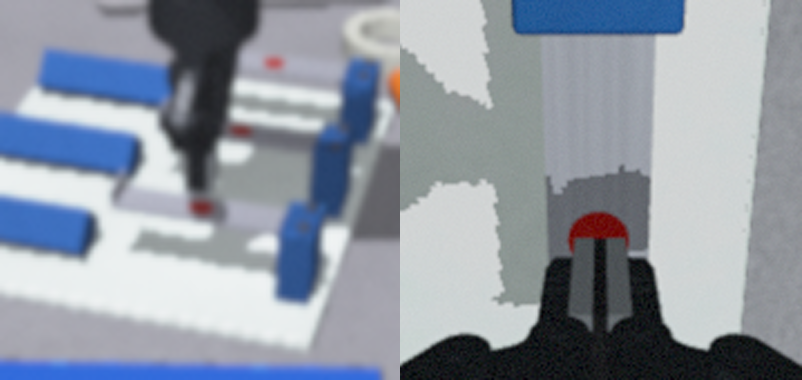

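The side crop shows the tip a few mm above the left dot at (200,208); the wrist crop shows it just reaching the dot at (598,240).

Request:
drive_tool([
  [-1, 0, 0, -2, 0],
  [-1, 0, 0, -2, 0],
  [-1, 0, 0, 0, 0],
  [-1, 0, 0, 0, 0],
])

```text
t: 6.55
position: [0.5019, -0.0734, 0.0545]
ee_rot: [-0.0, 0.111, 0.994, 0.0]
ft_force: [0.1, 0.2, 0.0]
opening: 0.0001
grasp_force: 0.0
```

Request:
drive_tool([
  [-1, 0, 0, -1.5, 0],
  [-1, 0, 0, -1.5, 0],
  [-1, 0, 0, 0, 0],
  [-1, 0, 0, 0, 0],
])

```text
t: 6.95
position: [0.5019, -0.0734, 0.0515]
ee_rot: [-0.0, 0.111, 0.994, 0.0]
ft_force: [0.5, 0.5, 0.2]
opening: 0.0001
grasp_force: 0.0
```

Request:
drive_tool([
  [-1, 0, 0, -1.5, 0],
  [-1, 0, 0, -1.5, 0],
  [-1, 0, 0, 0, 0],
  [-1, 0, 0, 0, 0],
])

```text
t: 7.35
position: [0.502, -0.0734, 0.0485]
ee_rot: [-0.0, 0.111, 0.994, 0.0]
ft_force: [-0.5, 0.5, -0.7]
opening: 0.0002
grasp_force: 0.0
```

Request:
drive_tool([
  [-1, 0, 0, -1.5, 0],
  [-1, 0, 0, -1.5, 0],
  [-1, 0, 0, 0, 0],
  [-1, 0, 0, 0, 0],
])

```text
t: 7.75
position: [0.502, -0.0734, 0.0455]
ee_rot: [-0.0, 0.111, 0.994, 0.0]
ft_force: [-0.3, 0.5, -0.2]
opening: -0.0001
grasp_force: 0.0
```

```bash
python3 - <<'E'
from h import *
snap('side','s3'); snap('wrist','w3')
for f in ('s1','s2','s3'):
    im=cv2.imread(f'pics/{f}.png'); h=cv2.cvtColor(im,cv2.COLOR_BGR2HSV)
    m=(((h[...,0]<10)|(h[...,0]>170))&(h[...,1]>110)); ys,xs=np.nonzero(m[172:195,250:285]); print(f,len(ys),xs.mean()+250,ys.min()+172,ys.mean()+172,ys.max()+172)
    g=im[165:190,262:267].mean(1).round().astype(int); print(g[:,2].tolist())
for f in ('w1','w2','w3'):
    im=cv2.imread(f'pics/{f}.png'); h=cv2.cvtColor(im,cv2.COLOR_BGR2HSV)
    m=(((h[...,0]<10)|(h[...,0]>170))&(h[...,1]>110)); ys,xs=np.nonzero(m[150:260,200:320]); print(f,len(ys),xs.mean()+200,ys.min()+150,ys.max()+150)
E
```

```text
s1 6 265.0 181 181.5 182
[50, 53, 55, 53, 53, 52, 52, 63, 99, 157, 210, 228, 229, 216, 179, 148, 137, 138, 146, 164, 194, 224, 233, 228, 203]
s2 6 265.0 181 181.5 182
[33, 34, 38, 43, 48, 52, 52, 53, 53, 54, 55, 63, 84, 107, 117, 119, 122, 124, 126, 143, 183, 221, 233, 227, 201]<stdin>:5: RuntimeWarning: Mean of empty slice.
  ret = ret.dtype.type(ret / rcount)
Traceback (most recent call last):
ValueError: zero-size array to reduction operation minimum which has no identity
```

```bash
python3 - <<'E'
from h import *
a=cv2.imread('pics/s3.png')[130:225,215:315]; b=cv2.imread('pics/w3.png')[130:300,170:350]
a=cv2.resize(a,None,fx=4,fy=4,interpolation=cv2.INTER_CUBIC); b=cv2.resize(b,(398,380),interpolation=cv2.INTER_CUBIC)
cv2.imwrite('pics/c3.png',np.hstack([a,b]))
E
```

```text
(no output)
```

View pics/c3.png

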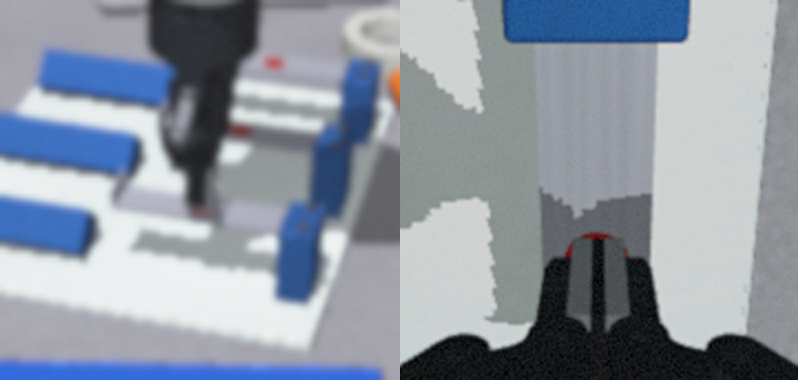

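The tip now nearly covers the dot in the wrist view, with the shadow closing in on it. I'll continue in 1–2 mm steps.

Request:
drive_tool([
  [-1, 0, 0, -1, 0],
  [-1, 0, 0, -1, 0],
  [-1, 0, 0, 0, 0],
  [-1, 0, 0, 0, 0],
])

```text
t: 8.25
position: [0.5021, -0.0735, 0.0437]
ee_rot: [0.0, 0.111, 0.994, -0.0]
ft_force: [-0.2, 0.7, 0.7]
opening: 0.0
grasp_force: 0.5
```

Request:
drive_tool([
  [-1, 0, 0, -1, 0],
  [-1, 0, 0, -1, 0],
  [-1, 0, 0, 0, 0],
  [-1, 0, 0, 0, 0],
])

```text
t: 8.65
position: [0.5022, -0.0735, 0.0419]
ee_rot: [0.0, 0.111, 0.994, -0.0]
ft_force: [-0.5, -0.0, 5.0]
opening: -0.0004
grasp_force: 2.1
```

Request:
drive_tool([
  [-1, 0, 0, -1, 0],
  [-1, 0, 0, -1, 0],
  [-1, 0, 0, 0, 0],
  [-1, 0, 0, 0, 0],
])

```text
t: 9.05
position: [0.5022, -0.0735, 0.0401]
ee_rot: [0.0, 0.111, 0.994, -0.0]
ft_force: [-2.3, 1.3, 7.9]
opening: -0.0001
grasp_force: 3.7
```

Contact came at TCP z ≈ 0.0447, and at 7.9 N the leaf had sunk about 4.5 mm, so the left leaf looks sound. Hold for a second.

Request:
drive_tool([
  [-1, 0, 0, 0, 0],
  [-1, 0, 0, 0, 0],
  [-1, 0, 0, 0, 0],
  [-1, 0, 0, 0, 0],
  [-1, 0, 0, 0, 0],
  [-1, 0, 0, 0, 0],
  [-1, 0, 0, 0, 0],
  [-1, 0, 0, 0, 0],
])

```text
t: 9.85
position: [0.5022, -0.0735, 0.0402]
ee_rot: [0.0, 0.111, 0.994, -0.0]
ft_force: [-3.2, 1.3, 7.6]
opening: -0.0001
grasp_force: 3.7
```

Request:
drive_tool([
  [-1, 0, 0, 10, 0],
  [-1, 0, 0, 20, 0],
  [-1, 0, 0, 20, 0],
  [-1, -5, -22, 0, 0],
  [-1, -5, -22, 0, 0],
  [-1, -5, -22, 0, 0],
  [-1, -5, -22, 0, 0],
  [-1, -5.5, -23.5, 0, 0],
  [-1, 0, 0, -20, 0],
  [-1, 0, 0, -15, 0],
  [-1, 0, 0, -5, 0],
  [-1, 0, 0, 0, 0],
  [-1, 0, 0, 0, 0],
])

```text
t: 11.15
position: [0.4769, -0.185, 0.0502]
ee_rot: [0.0, 0.111, 0.994, -0.0]
ft_force: [-0.1, -0.7, 0.1]
opening: 0.0
grasp_force: 0.0
```

Request:
drive_tool([
  [-1, 0, 0, -2, 0],
  [-1, 0, 0, -2, 0],
  [-1, 0, 0, -2, 0],
  [-1, 0, 0, -1, 0],
  [-1, 0, 0, -1, 0],
  [-1, 0, 0, 0, 0],
  [-1, 0, 0, 0, 0],
])

```text
t: 11.85
position: [0.4766, -0.185, 0.0417]
ee_rot: [0.0, 0.111, 0.994, -0.0]
ft_force: [-0.1, 0.5, 2.0]
opening: -0.0002
grasp_force: 0.7
```

Request:
drive_tool([
  [-1, 0, 0, -1, 0],
  [-1, 0, 0, -1, 0],
  [-1, 0, 0, 0, 0],
  [-1, 0, 0, 0, 0],
])

```text
t: 12.25
position: [0.4766, -0.185, 0.0397]
ee_rot: [0.0, 0.111, 0.994, -0.0]
ft_force: [0.3, 0.8, 2.7]
opening: -0.0002
grasp_force: 1.4
```

The middle leaf gives only 2.7 N at 5 mm, so it's tired. Go about 9.5 mm further.

Request:
drive_tool([
  [-1, 0, 0, -1.5, 0],
  [-1, 0, 0, -1.5, 0],
  [-1, 0, 0, -1.5, 0],
  [-1, 0, 0, -1.5, 0],
  [-1, 0, 0, -1.5, 0],
  [-1, 0, 0, -1, 0],
  [-1, 0, 0, 0, 0],
  [-1, 0, 0, 0, 0],
])

```text
t: 13.05
position: [0.4759, -0.1849, 0.0314]
ee_rot: [-0.001, 0.111, 0.994, 0.0]
ft_force: [-3.7, 1.3, 9.6]
opening: 0.0002
grasp_force: 4.0
```

Request:
drive_tool([
  [-1, 0, 0, -1, 0],
  [-1, 0, 0, 0, 0],
  [-1, 0, 0, 0, 0],
  [-1, 0, 0, 0, 0],
  [-1, 0, 0, 0, 0],
  [-1, 0, 0, 0, 0],
  [-1, 0, 0, 0, 0],
  [-1, 0, 0, 0, 0],
  [-1, 0, 0, 0, 0],
])

```text
t: 13.95
position: [0.4763, -0.185, 0.0306]
ee_rot: [-0.001, 0.111, 0.994, 0.0]
ft_force: [-3.3, 1.6, 10.0]
opening: -0.0001
grasp_force: 4.2
```

Request:
drive_tool([
  [-1, 0, 0, 20, 0],
  [-1, 0, 0, 20, 0],
  [-1, 0, 0, 20, 0],
  [-1, -5, -22, 0, 0],
  [-1, -5, -22, 0, 0],
  [-1, -5, -22, 0, 0],
  [-1, -5, -22, 0, 0],
  [-1, -5.5, -23.5, 0, 0],
  [-1, 0, 0, -20, 0],
  [-1, 0, 0, -15, 0],
  [-1, 0, 0, -5, 0],
  [-1, 0, 0, 0, 0],
  [-1, 0, 0, 0, 0],
])

```text
t: 15.25
position: [0.4513, -0.2962, 0.0503]
ee_rot: [0.0, 0.11, 0.994, -0.0]
ft_force: [0.0, -0.3, -0.3]
opening: -0.0
grasp_force: 0.0
```

The middle leaf read about 10.6 N in total, close to the 11 N upper limit. Pressing it again at a lower force costs little and is safe, so I'll do that before the right leaf.

Request:
drive_tool([
  [-1, 0, 0, 20, 0],
  [-1, 5, 22, 0, 0],
  [-1, 5, 22, 0, 0],
  [-1, 5, 22, 0, 0],
  [-1, 5, 22, 0, 0],
  [-1, 5.5, 23.5, 0, 0],
  [-1, 0, 0, -15, 0],
  [-1, 0, 0, -5, 0],
  [-1, 0, 0, -3, 0],
  [-1, 0, 0, -3, 0],
  [-1, 0, 0, -2, 0],
  [-1, 0, 0, -2, 0],
  [-1, 0, 0, -2, 0],
  [-1, 0, 0, -2, 0],
  [-1, 0, 0, -1, 0],
  [-1, 0, 0, 0, 0],
  [-1, 0, 0, 0, 0],
])

```text
t: 16.95
position: [0.4765, -0.1854, 0.0355]
ee_rot: [-0.0, 0.111, 0.994, -0.0]
ft_force: [-3.8, -0.6, 6.1]
opening: -0.0
grasp_force: 2.7
```

Request:
drive_tool([
  [-1, 0, 0, -1.5, 0],
  [-1, 0, 0, 0, 0],
  [-1, 0, 0, 0, 0],
  [-1, 0, 0, 0, 0],
  [-1, 0, 0, 0, 0],
  [-1, 0, 0, 0, 0],
  [-1, 0, 0, 0, 0],
  [-1, 0, 0, 0, 0],
  [-1, 0, 0, 0, 0],
  [-1, 0, 0, 0, 0],
])

```text
t: 17.95
position: [0.4764, -0.1853, 0.0341]
ee_rot: [-0.0, 0.111, 0.994, -0.0]
ft_force: [-3.0, -0.2, 6.2]
opening: -0.0
grasp_force: 3.1
```

Request:
drive_tool([
  [-1, 0, 0, 20, 0],
  [-1, 0, 0, 20, 0],
  [-1, 0, 0, 20, 0],
  [-1, -5, -22, 0, 0],
  [-1, -5, -22, 0, 0],
  [-1, -5, -22, 0, 0],
  [-1, -5, -22, 0, 0],
  [-1, -5.5, -23.5, 0, 0],
  [-1, 0, 0, -20, 0],
  [-1, 0, 0, -20, 0],
  [-1, 0, 0, -4, 0],
  [-1, 0, 0, -2, 0],
  [-1, 0, 0, -2, 0],
  [-1, 0, 0, -2, 0],
  [-1, 0, 0, 0, 0],
  [-1, 0, 0, 0, 0],
])

```text
t: 19.55
position: [0.4513, -0.2966, 0.0441]
ee_rot: [0.0, 0.111, 0.994, -0.0]
ft_force: [0.0, -0.1, -0.2]
opening: 0.0003
grasp_force: 0.0
```

Request:
drive_tool([
  [-1, 0, 0, -1, 0],
  [-1, 0, 0, -1, 0],
  [-1, 0, 0, -1, 0],
  [-1, 0, 0, -1, 0],
  [-1, 0, 0, 0, 0],
  [-1, 0, 0, 0, 0],
])

```text
t: 20.15
position: [0.4513, -0.2967, 0.0399]
ee_rot: [0.0, 0.111, 0.994, -0.0]
ft_force: [0.6, 0.2, 2.8]
opening: 0.0002
grasp_force: 1.3
```

Request:
drive_tool([
  [-1, 0, 0, -1, 0],
  [-1, 0, 0, 0, 0],
  [-1, 0, 0, 0, 0],
])

```text
t: 20.45
position: [0.4512, -0.2967, 0.0388]
ee_rot: [0.0, 0.111, 0.994, -0.0]
ft_force: [0.9, -1.7, 2.7]
opening: 0.0001
grasp_force: 1.7
```

The right leaf is tired too. Press on to about 7.5 N.

Request:
drive_tool([
  [-1, 0, 0, -1.5, 0],
  [-1, 0, 0, -1.5, 0],
  [-1, 0, 0, -1.5, 0],
  [-1, 0, 0, 0, 0],
  [-1, 0, 0, 0, 0],
])

```text
t: 20.95
position: [0.4509, -0.2966, 0.0343]
ee_rot: [-0.0, 0.111, 0.994, -0.0]
ft_force: [-1.5, 0.4, 6.8]
opening: 0.0004
grasp_force: 3.2
```

Request:
drive_tool([
  [-1, 0, 0, -1, 0],
  [-1, 0, 0, -1, 0],
  [-1, 0, 0, 0, 0],
  [-1, 0, 0, 0, 0],
  [-1, 0, 0, 0, 0],
  [-1, 0, 0, 0, 0],
  [-1, 0, 0, 0, 0],
  [-1, 0, 0, 0, 0],
  [-1, 0, 0, 0, 0],
  [-1, 0, 0, 0, 0],
  [-1, 0, 0, 0, 0],
])

```text
t: 22.05
position: [0.4506, -0.2965, 0.0324]
ee_rot: [-0.001, 0.111, 0.994, 0.0]
ft_force: [-2.8, 0.6, 7.9]
opening: -0.0002
grasp_force: 3.8
```

The left leaf is sound and the other two are tired. I'll lift off and fit the poses of the guards and covers from the mat by matching silhouettes.

Request:
drive_tool([
  [-1, 0, 0, 20, 0],
  [-1, 0, 0, 40, 0],
  [-1, 0, 0, 40, 0],
  [-1, 0, 40, 40, 0],
  [-1, 8, 46, 0, 0],
  [-1, 8, 46, 0, 0],
  [-1, 8, 46, 0, 0],
  [-1, 8, 46, 0, 0],
  [-1, 8, 46, 0, 0],
  [-1, 8, 46, 0, 0],
  [-1, 8, 46, 0, 0],
  [-1, 8, 46, 0, 0],
  [-1, 8, 46, 0, 0],
  [0.4, 8, 46, 0, 0],
  [0.4, 0, 0, 0, 0],
  [0.4, 0, 0, 0, 0],
  [0.4, 0, 0, 0, 0],
])

```text
t: 23.75
position: [0.5303, 0.1981, 0.1665]
ee_rot: [-0.001, 0.111, 0.994, -0.0]
ft_force: [-0.4, 0.2, 0.5]
opening: 0.058
grasp_force: 0.0
```

```bash
cat >> h.py <<'E'
from scipy.optimize import minimize
def mask(im,red):
    h=cv2.cvtColor(im,cv2.COLOR_BGR2HSV)
    if red: return ((h[...,0]<9)|(h[...,0]>171))&(h[...,1]>120)
    return (h[...,1]<45)&(h[...,2]>125)
def fit(fn,x0,L,red=False,z0=.003):
    im=cv2.imread(f'pics/{fn}.png'); M=mask(im,red).astype(float)
    S=8
    def hull(p):
        c,s=np.cos(p[2]),np.sin(p[2])
        P=[pix(fn,[p[0]+c*a-s*b,p[1]+s*a+c*b,z0+z]) for a in(-L/2,L/2) for b,z in((-.03,0),(.03,0),(-.03,.009),(.03,.009),(0,.036))]
        return cv2.convexHull(np.float32(P))
    x0=np.array(x0,float); ctr=hull(x0).mean(0)[0]
    rad=np.abs(hull(x0)[:,0]-ctr).max()*1.5; u0,v0=np.maximum(np.int32(ctr-rad),0); u1,v1=np.int32(ctr+rad)
    m=cv2.resize(M[v0:v1,u0:u1],None,fx=4,fy=4,interpolation=cv2.INTER_LINEAR)
    m=(m>.5).astype(np.uint8)
    def cost(q):
        p=x0+q*[.001,.001,.01]; g=np.zeros_like(m)
        hh=((hull(p)-[u0,v0]+.5)*4-.5); cv2.fillConvexPoly(g,np.int32(np.round(hh*16)),1,shift=4)
        return -(g&m).sum()/max((g|m).sum(),1)
    best=None
    for st in (6,2):
        q=np.zeros(3) if best is None else best.x
        sx=np.vstack([q,q+np.diag([st]*3)])
        b=minimize(cost,q,method='Nelder-Mead',options=dict(initial_simplex=sx,maxiter=150))
        best=b if best is None or b.fun<best.fun else best
    return x0+best.x*[.001,.001,.01],-best.fun
def cmfit(fn):
    out={}
    o=lambda u,v:(85+u/4.8,135+v/4.8)
    for n,a,b,L,rd in (('G1',(437,45),(358,221),.12,0),('G2',(600,80),(633,268),.12,0),('G3',(608,315),(575,515),.12,0),('C1',(235,62),(228,190),.08,1),('C2',(160,290),(150,420),.08,1)):
        w=world('top0',[o(*a),o(*b)],.039); d=w[0]-w[1]; out[n]=(*(w.mean(0)[:2]),np.arctan2(d[1],d[0])),L,bool(rd)
    return out
E
python3 - <<'E'
from h import *
c=snap('wrist','w4'); print(r.get_obs()['position'],r.get_obs()['opening'])
for n,(x,L,rd) in cmfit('top0').items():
    f=fit('top0',x,L,rd); print(n,np.round(x,3),'top',np.round(f[0],4),round(f[1],3),end=' ')
    p=pix('w4',[*f[0][:2],.03]); print('wrist px',p.round())
    if 60<p[0]<450 and 50<p[1]<330: g=fit('w4',f[0],L,rd); print('   wrist',np.round(g[0],4),round(g[1],3))
E
```

```text
[0.53055594 0.1977741  0.16676872] 0.05972374281115388
G1 [ 0.598  0.257 -0.238] top [0.5509 0.1688 0.6285] -0.0 wrist px [238. 201.]
   wrist [0.5017 0.1973 0.6758] -80126592275690.88
G2 [0.59  0.118 0.321] top [0.5537 0.175  0.4387] -0.0 wrist px [244. 202.]
   wrist [0.5109 0.1952 0.5563] -72736658939748.23
G3 [ 0.439  0.11  -0.007] top [0.4829 0.0541 0.0509] -405431857265204.75 wrist px [127. 168.]
   wrist [0.4646 0.0502 0.235 ] -53761629494287.87
C1 [0.588 0.361 0.142] top [0.6261 0.306  0.2552] -0.0 wrist px [360. 234.]
   wrist [0.6261 0.306  0.2552] -0.0
C2 [0.44  0.379 0.127] top [0.4778 0.3241 0.2402] -0.0 wrist px [363. 108.]
   wrist [0.4778 0.3241 0.2402] -0.0h.py:33: RuntimeWarning: overflow encountered in scalar negative
  return -(g&m).sum()/max((g|m).sum(),1)
```

View pics/w4.png

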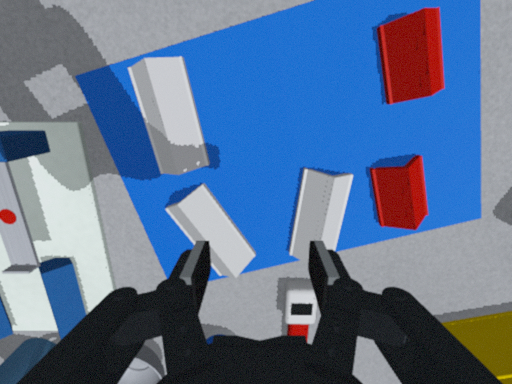

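The wrist view shows all three guards at (170,115), (212,230) and (322,212) and both covers at (412,55) and (400,193), with the mat otherwise free. The fit has a sign bug (unsigned integer), which I'll fix.

```bash
sed -i 's/return -(g&m).sum()/return -float((g\&m).sum())/' h.py
python3 - <<'E'
from h import *
for n,(x,L,rd) in cmfit('top0').items():
    f=fit('top0',x,L,rd); print(n,np.round(x,3),'top',np.round(f[0],4),round(f[1],3),end=' ')
    p=pix('w4',[*f[0][:2],.03]); print('wrist px',p.round())
    if 60<p[0]<450 and 50<p[1]<230: g=fit('w4',f[0],L,rd); print('   wrist',np.round(g[0],4),round(g[1],3))
E
```

```text
G1 [ 0.598  0.257 -0.238] top [ 0.605   0.2611 -0.325 ] 0.352 wrist px [322. 226.]
   wrist [ 0.6025  0.2621 -0.345 ] 0.398
G2 [0.59  0.118 0.321] top [0.595  0.1191 0.3499] 0.32 wrist px [209. 241.]
G3 [ 0.439  0.11  -0.007] top [ 0.4434  0.1128 -0.0438] 0.383 wrist px [164. 121.]
   wrist [ 0.4423  0.1137 -0.0405] 0.53
C1 [0.588 0.361 0.142] top [0.5923 0.3655 0.0391] 0.838 wrist px [407. 199.]
   wrist [0.5922 0.3663 0.0546] 0.876
C2 [0.44  0.379 0.127] top [0.4421 0.3872 0.023 ] 0.867 wrist px [422.  58.]
   wrist [0.4407 0.3873 0.054 ] 0.942
```

```bash
python3 - <<'E'
from h import *
for fn,pts in (('top0',[(85+340/4.8,135+170/4.8),(85+420/4.8,135+150/4.8),(85+590/4.8,135+180/4.8),(85+640/4.8,135+200/4.8),(90,250),(240,130),(200,230)]),('w4',[(148,110),(185,110),(190,225),(230,240),(312,200),(335,200),(250,300),(30,30),(150,215),(250,200)])):
    im=cv2.imread(f'pics/{fn}.png'); h=cv2.cvtColor(im,cv2.COLOR_BGR2HSV)
    for u,v in pts: u,v=int(u),int(v); print(fn,(u,v),h[v-1:v+2,u-1:u+2].reshape(-1,3).mean(0).round())
E
```

```text
top0 (155, 170) [111.  21. 203.]
top0 (172, 166) [109.   9. 142.]
top0 (207, 172) [108.   9. 185.]
top0 (218, 176) [116.   9. 145.]
top0 (90, 250) [114.  14. 142.]
top0 (240, 130) [114.  13. 142.]
top0 (200, 230) [111.  10. 189.]
w4 (148, 110) [108.  10. 166.]
w4 (185, 110) [109.   9. 208.]
w4 (190, 225) [108.  10. 167.]
w4 (230, 240) [108.   8. 207.]
w4 (312, 200) [107.  10. 168.]
w4 (335, 200) [109.   9. 207.]
w4 (250, 300) [109.  12. 170.]
w4 (30, 30) [108.  15. 111.]
w4 (150, 215) [107. 218. 208.]
w4 (250, 200) [106. 218. 208.]
```

```bash
python3 - <<'E'
s=open('h.py').read()
s=s.replace("return (h[...,1]<45)&(h[...,2]>125)","return (h[...,1]<70)&(h[...,2]>70)")
s=s.replace("    S=8\n","""    mat=world('top0',[(85+u/4.8,135+v/4.8) for u,v in((103,22),(772,80),(728,543),(25,480))],.003)
    care=np.zeros(M.shape,np.uint8); cv2.fillConvexPoly(care,np.int32([pix(fn,w) for w in mat]),1)
    care=cv2.erode(care,np.ones((5,5)))*cv2.erode((im.max(2)>75).astype(np.uint8),np.ones((5,5)))
    M=M*care; n,lab=cv2.connectedComponents(M.astype(np.uint8)); k=lab[tuple(int(round(t)) for t in pix(fn,[x0[0],x0[1],z0+.036])[::-1])]; M=(lab==k).astype(float)
""")
s=s.replace("    def cost(q)","    cr=cv2.resize(care[v0:v1,u0:u1],(m.shape[1],m.shape[0]),interpolation=cv2.INTER_NEAREST)\n    def cost(q)")
s=s.replace("        return -float","        g&=cr\n        return -float")
open('h.py','w').write(s)
E
python3 - <<'E'
from h import *
for n,(x,L,rd) in cmfit('top0').items():
    f=fit('top0',x,L,rd); print(n,'top',np.round(f[0],4),round(f[1],3),end=' ')
    g=fit('w4',f[0],L,rd); print('   wrist',np.round(g[0],4),round(g[1],3))
E
```

```text
G1 top [ 0.6029  0.2615 -0.35  ] 0.96    wrist [ 0.6029  0.2621 -0.342 ] 0.968
G2 top [0.5938 0.1196 0.3512] 0.94    wrist [0.5621 0.178  0.3536] 0.209
G3 top [ 0.4433  0.1133 -0.0404] 0.965    wrist [ 0.4421  0.1138 -0.0401] 0.98
C1 top [0.589  0.3653 0.0912] 0.892    wrist [0.5929 0.3656 0.0641] 0.896
C2 top [0.4394 0.386  0.0844] 0.892    wrist [0.4406 0.3868 0.0601] 0.964
```

Fits agree to about 1 mm. G3 at (0.4425, 0.1137), yaw -0.04, goes first: move over it, jaws at about 72 mm.

Request:
drive_tool([
  [0.69, -14.7, -14, 0, 0.03],
  [0.69, -14.7, -14, 0, 0.03],
  [0.69, -14.7, -14, 0, 0.03],
  [0.69, -14.7, -14, 0, 0.03],
  [0.69, -14.7, -14, 0, 0.03],
  [0.69, -14.5, -14, 0, 0.032],
  [0.69, 0, 0, -40, 0],
  [0.69, 0, 0, -40, 0],
  [0.69, 0, 0, -40, 0],
  [0.69, 0, 0, -10, 0],
  [0.69, 0, 0, 0, 0],
  [0.69, 0, 0, 0, 0],
])

```text
t: 25.0
position: [0.4445, 0.1145, 0.0391]
ee_rot: [0.001, 0.02, 1.0, 0.0]
ft_force: [0.2, 0.0, 1.2]
opening: 0.0722
grasp_force: 0.0
```

```bash
python3 - <<'E'
from h import *
c=snap('wrist','w5'); o=r.get_obs(); print(o['position'],o['ee_rot'],o['opening'])
cv2.imwrite('pics/w5.png',cv2.imread('pics/w5.png'))
E
```

```text
[0.44494254 0.1146819  0.03958996] [2.00314322e-03 2.01331839e-02 9.99795300e-01 3.10434653e-05] 0.07250117160479923
```

View pics/w5.png

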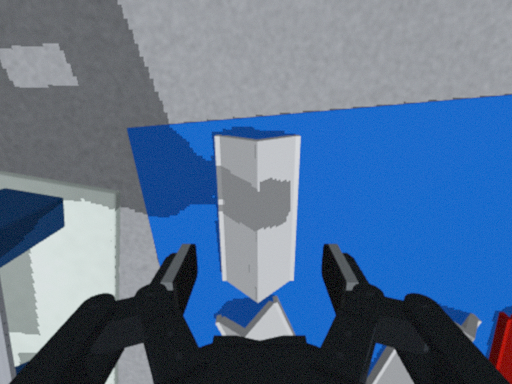

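The wrist view shows G3 centred at column 257 between the fingers (midpoint about 260), yaw aligned. Descend.

Request:
drive_tool([
  [0.69, -1, 0, -20, 0],
  [0.69, -1, 0, -20, 0],
  [0.69, 0, 0, -6, 0],
  [0.69, 0, 0, -3, 0],
  [0.69, 0, 0, 0, 0],
  [0.69, 0, 0, 0, 0],
])

```text
t: 25.65
position: [0.4421, 0.1149, -0.0104]
ee_rot: [0.001, 0.02, 1.0, 0.0]
ft_force: [-0.1, -0.9, 0.2]
opening: 0.0722
grasp_force: 0.0
```

Request:
drive_tool([
  [0.69, 0, 0, -2, 0],
  [0.69, 0, 0, -2, 0],
  [0.69, 0, 0, -2, 0],
  [0.69, 0, 0, 0, 0],
  [0.69, 0, 0, 0, 0],
])

```text
t: 26.15
position: [0.4409, 0.1149, -0.0176]
ee_rot: [-0.0, 0.02, 1.0, -0.0]
ft_force: [0.6, -0.4, 0.5]
opening: 0.0726
grasp_force: 0.0
```

Request:
drive_tool([
  [0.69, 0, 0, -1.5, 0],
  [0.69, 0, 0, -1.5, 0],
  [0.69, 0, 0, 0, 0],
  [0.69, 0, 0, 0, 0],
])

```text
t: 26.55
position: [0.4409, 0.1149, -0.0206]
ee_rot: [-0.0, 0.02, 1.0, -0.0]
ft_force: [0.4, -0.1, 0.8]
opening: 0.0723
grasp_force: 0.0
```

Request:
drive_tool([
  [0.69, 0, 0, -1.5, 0],
  [0.69, 0, 0, -1.5, 0],
  [0.69, 0, 0, 0, 0],
  [0.69, 0, 0, 0, 0],
])

```text
t: 26.95
position: [0.4409, 0.1149, -0.0236]
ee_rot: [-0.0, 0.02, 1.0, -0.0]
ft_force: [-0.3, -0.2, -0.4]
opening: 0.0723
grasp_force: 0.0
```

Request:
drive_tool([
  [0.69, 0, 0, -1, 0],
  [0.69, 0, 0, -1, 0],
  [0.69, 0, 0, 0, 0],
  [0.69, 0, 0, 0, 0],
])

```text
t: 27.35
position: [0.441, 0.1149, -0.0256]
ee_rot: [-0.0, 0.02, 1.0, -0.0]
ft_force: [0.9, -0.3, -0.3]
opening: 0.0721
grasp_force: 0.0
```

Request:
drive_tool([
  [0.69, 0, 0, -1, 0],
  [0.69, 0, 0, -1, 0],
  [0.69, 0, 0, 0, 0],
  [0.69, 0, 0, 0, 0],
])

```text
t: 27.75
position: [0.4411, 0.1149, -0.0262]
ee_rot: [-0.001, 0.02, 1.0, -0.0]
ft_force: [-6.8, -1.4, 17.4]
opening: 0.0722
grasp_force: 8.8
```

Mat contact comes at TCP -0.026 with 72 mm jaws. Raise 7 mm and close.

Request:
drive_tool([
  [0.69, 1.5, -1, 7, 0],
  [0.69, 0, 0, 0, 0],
  [0.2, 0, 0, 0, 0],
  [0.2, 0, 0, 0, 0],
  [0.2, 0, 0, 0, 0],
  [0.2, 0, 0, 0, 0],
  [0.2, 0, 0, 0, 0],
], squeeze=40)

```text
t: 28.45
position: [0.4428, 0.1139, -0.0201]
ee_rot: [-0.0, 0.02, 1.0, -0.0]
ft_force: [-1.5, 0.2, 7.3]
opening: 0.0585
grasp_force: 42.6
```

Request:
drive_tool([
  [0.2, 0, 0, 10, 0],
  [0.2, 0, 0, 20, 0],
  [0.2, 0, 0, 30, 0],
  [0.2, 0, 0, 30, 0],
  [0.2, 0, 0, 0, 0],
  [0.2, 0, 0, 0, 0],
])

```text
t: 29.05
position: [0.4425, 0.1139, 0.0696]
ee_rot: [0.0, 0.02, 1.0, 0.0]
ft_force: [-0.4, 0.2, -2.1]
opening: 0.0587
grasp_force: 44.0
```

```bash
python3 - <<'E'
from h import *
snap('wrist','w6'); snap('side','s6'); o=r.get_obs(); print(o['position'],o['opening'])
a=cv2.imread('pics/w6.png')[80:380,60:460]; b=cv2.imread('pics/s6.png')[130:330,150:420]
cv2.imwrite('pics/c6.png',np.hstack([a,cv2.resize(b,(400,300))]))
E
```

```text
[0.44115714 0.11391129 0.06803961] 0.058794098144635654
```

View pics/c6.png

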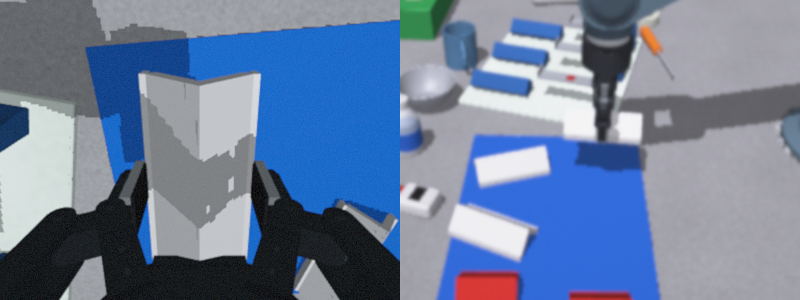

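The guard is held level, gripped at mid-length, in both views. Carry it to the left saddle at (0.6426, -0.1051).

Request:
drive_tool([
  [0.2, 0, 0, 20, 0],
  [0.2, 25, -27.4, 0, -0.0228],
  [0.2, 25, -27.4, 0, -0.0228],
  [0.2, 25, -27.4, 0, -0.0228],
  [0.2, 25, -27.4, 0, -0.0228],
  [0.2, 25, -27.4, 0, -0.0228],
  [0.2, 25, -27.4, 0, -0.0228],
  [0.2, 25, -27.4, 0, -0.0228],
  [0.2, 25, -27.4, 0, -0.0224],
  [0.2, 0, 0, 0, 0],
  [0.2, 0, 0, 0, 0],
  [0.2, 0, 0, -20, 0],
  [0.2, 0, 0, 0, 0],
  [0.2, 0, 0, 0, 0],
])

```text
t: 30.55
position: [0.6411, -0.1041, 0.0682]
ee_rot: [-0.002, 0.11, 0.994, 0.0]
ft_force: [-0.5, 1.0, -1.0]
opening: 0.0586
grasp_force: 44.0
```

```bash
python3 - <<'E'
from h import *
snap('wrist','w7'); o=r.get_obs(); print(o['position'],o['ee_rot'],o['opening'],o['ft_force'])
s='side'; snap(s,'s7')
a=cv2.imread('pics/w7.png')[60:360,60:460]; b=cv2.imread('pics/s7.png')[110:230,170:330]
cv2.imwrite('pics/c7.png',np.hstack([a,cv2.resize(b,(400,300),interpolation=cv2.INTER_CUBIC)]))
E
```

```text
[ 0.64193041 -0.10451089  0.06928601] [-4.77246207e-04  1.10268243e-01  9.93901740e-01  1.31666225e-04] 0.05853683098049043 [ 0.25866647  1.05375116 -1.04555686]
```

View pics/c7.png

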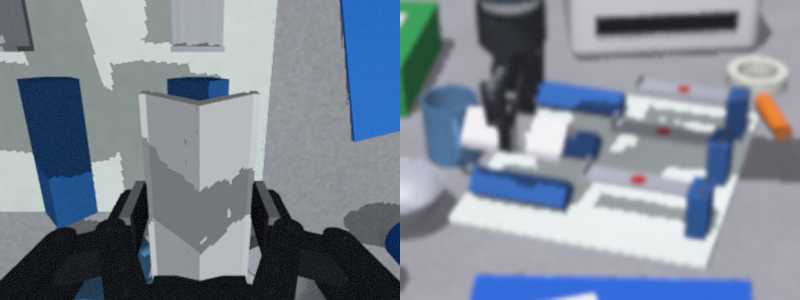

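The guard sits over the left saddle, ridge at column 200 against a saddle centre of 199. Lower it.

Request:
drive_tool([
  [0.2, 0.5, -0.5, -20, 0],
  [0.2, 0, 0, -15, 0],
  [0.2, 0, 0, -10, 0],
  [0.2, 0, 0, -10, 0],
  [0.2, 0, 0, -5, 0],
  [0.2, 0, 0, -5, 0],
  [0.2, 0, 0, 0, 0],
  [0.2, 0, 0, 0, 0],
])

```text
t: 31.45
position: [0.6433, -0.1059, 0.0048]
ee_rot: [0.0, 0.111, 0.994, -0.0]
ft_force: [0.5, 0.9, -0.1]
opening: 0.0587
grasp_force: 44.0
```

Request:
drive_tool([
  [0.2, 0, 0, -2, 0],
  [0.2, 0, 0, -1.5, 0],
  [0.2, 0, 0, 0, 0],
  [0.2, 0, 0, 0, 0],
])

```text
t: 31.85
position: [0.643, -0.1058, 0.001]
ee_rot: [0.0, 0.111, 0.994, -0.0]
ft_force: [-0.5, 0.1, -1.3]
opening: 0.0585
grasp_force: 44.0
```

Request:
drive_tool([
  [0.2, 0, 0, -1, 0],
  [0.2, 0, 0, -1, 0],
  [0.2, 0, 0, 0, 0],
])

```text
t: 32.15
position: [0.6431, -0.1058, -0.001]
ee_rot: [0.0, 0.111, 0.994, 0.0]
ft_force: [-0.3, -0.2, -0.7]
opening: 0.0586
grasp_force: 44.1
```

Request:
drive_tool([
  [0.5, 0, 0, 0, 0],
  [0.69, 0, 0, 0, 0],
  [0.69, 0, 0, 0, 0],
  [0.69, 0, 0, 0, 0],
  [0.69, 0, 0, 20, 0],
  [0.69, 0, 0, 40, 0],
  [0.69, 0, 0, 50, 0],
  [0.69, 0, 0, 50, 0],
  [0.69, 0, 40, 0, 0],
  [0.69, -10, 45, 0, 0.05],
  [0.69, -10, 45, 0, 0.1],
  [0.69, -10, 45, 0, 0.1],
  [0.69, 0, 20, 0, 0],
  [0.69, 0, 0, 0, 0],
  [0.69, 0, 0, 0, 0],
])

```text
t: 33.65
position: [0.613, 0.0892, 0.1591]
ee_rot: [0.0, -0.014, 1.0, -0.0]
ft_force: [-0.2, -0.4, 0.0]
opening: 0.0723
grasp_force: 0.0
```

```bash
python3 - <<'E'
from h import *
snap('wrist','w8'); o=r.get_obs(); print(o['t'],o['position'],o['ee_rot'],o['opening'])
for n,x,L,rd in (('G1',(.603,.262,-.343),.12,0),('G2',(.594,.1196,.352),.12,0),('C1',(.592,.3655,.07),.08,1)):
    print(n,pix('w8',[x[0],x[1],.03]).round())
    try: f=fit('w8',x,L,bool(rd)); print('   ',np.round(f[0],4),round(f[1],3))
    except Exception as e: print(e)
im=cv2.imread('pics/w8.png'); cv2.imwrite('pics/w8v.png',im)
E
```

```text
33.7 [0.61316742 0.08854524 0.1589779 ] [ 6.29839716e-05 -1.38890280e-02  9.99903521e-01 -1.98947381e-04] 0.07249332285312476
G1 [412. 177.]
    [ 0.6011  0.2628 -0.3438] 0.985
G2 [286. 166.]
    [0.5922 0.12   0.3531] 0.981
C1 [506. 170.]
index 513 is out of bounds for axis 1 with size 512
```

Request:
drive_tool([
  [0.69, -10, 15.6, 0, 0.11],
  [0.69, -10, 15.6, 0, 0.11],
  [0.69, 0, 0, -20, 0.104],
  [0.69, 0, 0, -40, 0],
  [0.69, 0, 0, -40, 0],
  [0.69, 0, 0, -30, 0],
  [0.69, 0, 0, 0, 0],
  [0.69, 0, 0, 0, 0],
])

```text
t: 34.5
position: [0.5935, 0.1194, 0.0293]
ee_rot: [-0.0, -0.174, 0.985, -0.0]
ft_force: [0.8, -0.1, 0.8]
opening: 0.0721
grasp_force: 0.0
```

```bash
python3 - <<'E'
from h import *
snap('wrist','w9'); o=r.get_obs(); print(o['t'],o['position'],o['ee_rot'],o['opening'])
q=o['ee_rot']; print('yaw',np.arctan2(2*q[2]**2-1,2*q[1]*q[2])-np.pi/2)
f=fit('w9',(.593,.12,.352),.12); print(np.round(f[0],4),f[1])
E
```

```text
34.55 [0.59464377 0.11964479 0.03075367] [ 1.38423355e-03 -1.74607412e-01  9.84637126e-01 -2.55915318e-04] 0.07221723735661777
yaw 0.35101511445137445
[0.5935 0.1207 0.3527] 0.9773531799209403
```

Request:
drive_tool([
  [0.69, 0, 0.8, -20, 0],
  [0.69, 0, 0, -18, 0],
  [0.69, 0, 0, -8, 0],
  [0.69, 0, 0, -2.5, 0],
  [0.69, 0, 0, 0, 0],
  [0.69, 0, 0, 0, 0],
])

```text
t: 35.15
position: [0.5941, 0.1212, -0.0182]
ee_rot: [0.001, -0.175, 0.985, -0.0]
ft_force: [0.0, -0.9, 0.2]
opening: 0.0722
grasp_force: 0.0
```

Request:
drive_tool([
  [0.2, 0, 0, 0, 0],
  [0.2, 0, 0, 0, 0],
  [0.2, 0, 0, 0, 0],
  [0.2, 0, 0, 0, 0],
  [0.2, 0, 0, 0, 0],
], squeeze=40)

```text
t: 35.65
position: [0.5942, 0.1212, -0.0179]
ee_rot: [0.001, -0.175, 0.985, -0.0]
ft_force: [-1.7, -1.5, 6.2]
opening: 0.0581
grasp_force: 43.0
```

Request:
drive_tool([
  [0.2, 0, 0, 10, 0],
  [0.2, 0, 0, 30, 0],
  [0.2, 0, 0, 40, 0],
  [0.2, 0, 0, 40, 0],
  [0.2, 0, 0, 0, 0],
  [0.2, 0, 0, 0, 0],
])

```text
t: 36.25
position: [0.5936, 0.1213, 0.1019]
ee_rot: [0.001, -0.175, 0.985, -0.0]
ft_force: [-1.0, 0.5, -1.4]
opening: 0.0585
grasp_force: 43.5
```

Request:
drive_tool([
  [0.2, 7, -32.4, 0, -0.082],
  [0.2, 7, -32.4, 0, -0.082],
  [0.2, 7, -32.4, 0, -0.082],
  [0.2, 7, -32.4, 0, -0.082],
  [0.2, 7, -32.4, 0, -0.082],
  [0.2, 7, -32.4, 0, -0.082],
  [0.2, 7, -32.4, 0, -0.082],
  [0.2, 0, 0, 0, 0],
  [0.2, 0, 0, -20, 0],
  [0.2, 0, 0, -20, 0],
  [0.2, 0, 0, 0, 0],
  [0.2, 0, 0, 0, 0],
  [0.2, 0, 0, 0, 0],
])

```text
t: 37.55
position: [0.6424, -0.1053, 0.0611]
ee_rot: [0.0, 0.11, 0.994, -0.0]
ft_force: [0.9, -1.1, -1.7]
opening: 0.0583
grasp_force: 43.5
```

```bash
python3 - <<'E'
from h import *
o=r.get_obs(); q=o['ee_rot']; print(o['t'],o['position'],o['opening'],'yaw',np.arctan2(2*q[2]**2-1,2*q[1]*q[2])-np.pi/2)
E
```

```text
37.55 [ 0.64239311 -0.10530883  0.06114819] 0.05827707361615011 yaw -0.221094878128814
```

Request:
drive_tool([
  [0.2, 0.5, -0.5, -15, 0],
  [0.2, 0, 0, -15, 0],
  [0.2, 0, 0, -8, 0],
  [0.2, 0, 0, -5, 0],
  [0.2, 0, 0, -3, 0],
  [0.2, 0, 0, 0, 0],
  [0.2, 0, 0, 0, 0],
])

```text
t: 38.25
position: [0.6429, -0.1063, 0.0149]
ee_rot: [0.0, 0.111, 0.994, -0.0]
ft_force: [0.7, -0.8, -1.5]
opening: 0.0585
grasp_force: 43.5
```

Request:
drive_tool([
  [0.2, 0, 0, -1.5, 0],
  [0.2, 0, 0, -1.5, 0],
  [0.2, 0, 0, -1, 0],
  [0.2, 0, 0, 0, 0],
  [0.2, 0, 0, 0, 0],
])

```text
t: 38.75
position: [0.643, -0.106, 0.0112]
ee_rot: [0.0, 0.111, 0.994, 0.0]
ft_force: [-1.4, 2.1, 5.8]
opening: 0.0582
grasp_force: 44.1
```

Contact at exactly the expected nesting height. Release and go to G1.

Request:
drive_tool([
  [0.5, 0, 0, 0, 0],
  [0.69, 0, 0, 0, 0],
  [0.69, 0, 0, 0, 0],
  [0.69, 0, 0, 0, 0],
  [0.69, 0, 0, 20, 0],
  [0.69, 0, 0, 40, 0],
  [0.69, 0, 0, 50, 0],
  [0.69, 0, 0, 40, 0],
  [0.69, 0, 40, 0, 0],
  [0.69, -6, 46, 0, -0.02],
  [0.69, -7, 46, 0, -0.02],
  [0.69, -7, 46, 0, -0.02],
  [0.69, -7, 46, 0, -0.02],
  [0.69, -7, 46, 0, -0.02],
  [0.69, -7, 46, 0, -0.021],
  [0.69, 0, 0, 0, 0],
  [0.69, 0, 0, 0, 0],
  [0.69, 0, 0, 0, 0],
])

```text
t: 40.55
position: [0.6017, 0.2091, 0.1603]
ee_rot: [-0.0, 0.171, 0.985, -0.0]
ft_force: [0.6, -0.3, 1.0]
opening: 0.0721
grasp_force: 0.0
```

```bash
cat > look.py <<'E'
import sys
from h import *
fn,x,y,yaw,L,rd=sys.argv[1:7]
c=snap('wrist',fn); o=r.get_obs(); q=o['ee_rot']; print(round(o['t'],2),o['position'].round(4),round(o['opening'],4),'yaw',round(np.arctan2(2*q[2]**2-1,2*q[1]*q[2])-np.pi/2,3))
p=fit(fn,(float(x),float(y),float(yaw)),float(L),rd=='1'); print(np.round(p[0],4),round(p[1],3))
E
python3 look.py w10 .602 .2625 -.343 .12 0
```

```text
40.6 [0.6018 0.2087 0.1603] 0.0722 yaw -0.344
[ 0.6002  0.2627 -0.3426] 0.985
```

Request:
drive_tool([
  [0.69, 0, 27, 0, 0],
  [0.69, 0, 26.7, 0, 0],
  [0.69, 0, 0, -30, 0],
  [0.69, 0, 0, -40, 0],
  [0.69, 0, 0, -40, 0],
  [0.69, 0, 0, -20, 0],
  [0.69, 0, 0, 0, 0],
  [0.69, 0, 0, 0, 0],
])

```text
t: 41.4
position: [0.6023, 0.2627, 0.031]
ee_rot: [0.0, 0.171, 0.985, 0.0]
ft_force: [0.9, -0.5, 0.7]
opening: 0.0721
grasp_force: 0.0
```

```bash
python3 look.py w11 .602 .2625 -.343 .12 0
```

```text
41.45 [0.6032 0.2631 0.0323] 0.072 yaw -0.344
[ 0.6021  0.262  -0.342 ] 0.98
```

Request:
drive_tool([
  [0.69, 0, 0, -20, 0],
  [0.69, 0, 0, -18, 0],
  [0.69, 0, 0, -8, 0],
  [0.69, 0, 0, -2, 0],
  [0.69, 0, 0, 0, 0],
  [0.69, 0, 0, 0, 0],
])

```text
t: 42.05
position: [0.6022, 0.2638, -0.0167]
ee_rot: [0.001, 0.171, 0.985, 0.0]
ft_force: [0.4, 0.1, -0.5]
opening: 0.0725
grasp_force: 0.0
```

Request:
drive_tool([
  [0.2, 0, 0, 0, 0],
  [0.2, 0, 0, 0, 0],
  [0.2, 0, 0, 0, 0],
  [0.2, 0, 0, 0, 0],
  [0.2, 0, 0, 0, 0],
], squeeze=40)

```text
t: 42.55
position: [0.6025, 0.2639, -0.0161]
ee_rot: [0.001, 0.17, 0.985, 0.0]
ft_force: [-1.0, -0.9, 5.6]
opening: 0.0583
grasp_force: 42.7
```

Request:
drive_tool([
  [0.2, 0, 0, 10, 0],
  [0.2, 0, 0, 30, 0],
  [0.2, 0, 0, 40, 0],
  [0.2, 0, 0, 40, 0],
  [0.2, 0, 0, 0, 0],
  [0.2, 0, 0, 0, 0],
])

```text
t: 43.15
position: [0.6021, 0.2638, 0.1039]
ee_rot: [0.001, 0.171, 0.985, 0.001]
ft_force: [-0.5, 0.4, -1.5]
opening: 0.0576
grasp_force: 43.3
```

Request:
drive_tool([
  [0.2, 4.5, -41, 0, 0.0135],
  [0.2, 4.5, -41, 0, 0.0135],
  [0.2, 4.5, -41, 0, 0.0135],
  [0.2, 4.5, -41, 0, 0.0135],
  [0.2, 4.5, -41, 0, 0.0135],
  [0.2, 4.5, -41, 0, 0.0135],
  [0.2, 4.5, -41, 0, 0.0135],
  [0.2, 4.5, -41, 0, 0.0135],
  [0.2, 4.5, -41, 0, 0.0135],
  [0.2, 0, 0, 0, 0],
  [0.2, 0, 0, -20, 0],
  [0.2, 0, 0, 0, 0],
  [0.2, 0, 0, 0, 0],
  [0.2, 0, 0, 0, 0],
])

```text
t: 44.55
position: [0.6419, -0.1047, 0.0825]
ee_rot: [-0.0, 0.11, 0.994, 0.0]
ft_force: [0.6, 0.6, -0.6]
opening: 0.0578
grasp_force: 43.3
```

```bash
python3 - <<'E'
from h import *
o=r.get_obs(); q=o['ee_rot']; print(o['t'],o['position'],o['opening'],'yaw',np.arctan2(2*q[2]**2-1,2*q[1]*q[2])-np.pi/2)
# compare held guard to the earlier held one (w7): difference image inside gripper area
snap('wrist','w12')
a=cv2.imread('pics/w7.png')[140:345,190:330].astype(int); b=cv2.imread('pics/w12.png')[140:345,190:330].astype(int)
for im in (a,b):
    m=(im.min(2)>110)&(im.max(2)-im.min(2)<30); ys,xs=np.nonzero(m); print(m.sum(),xs.mean()+190,ys.mean()+140, [ (int(np.nonzero(m[k])[0].min())+190,int(np.nonzero(m[k])[0].max())+190) for k in (30,60,100,150)])
E
```

```text
44.55 [ 0.64194943 -0.10468373  0.08245666] 0.05782475941304235 yaw -0.22043867341775547
22774 260.3203653288838 236.39158689733907 [(190, 329), (190, 329), (190, 329), (208, 310)]
23696 260.490167116813 231.90226198514517 [(190, 329), (190, 329), (190, 329), (210, 308)]
```

Request:
drive_tool([
  [0.2, 0.5, -0.8, -20, 0],
  [0.2, 0, 0, -15, 0],
  [0.2, 0, 0, -10, 0],
  [0.2, 0, 0, -7, 0],
  [0.2, 0, 0, -4, 0],
  [0.2, 0, 0, 0, 0],
  [0.2, 0, 0, 0, 0],
])

```text
t: 45.3
position: [0.643, -0.1063, 0.027]
ee_rot: [0.0, 0.11, 0.994, -0.0]
ft_force: [0.5, -0.5, -0.9]
opening: 0.0579
grasp_force: 43.3
```

Request:
drive_tool([
  [0.2, 0, 0, -1.5, 0],
  [0.2, 0, 0, -1.5, 0],
  [0.2, 0, 0, -1, 0],
  [0.2, 0, 0, 0, 0],
  [0.2, 0, 0, 0, 0],
])

```text
t: 45.8
position: [0.6429, -0.1061, 0.0231]
ee_rot: [0.0, 0.11, 0.994, 0.0]
ft_force: [-0.5, 1.3, 4.6]
opening: 0.0578
grasp_force: 43.9
```

Request:
drive_tool([
  [0.5, 0, 0, 0, 0],
  [0.69, 0, 0, 0, 0],
  [0.69, 0, 0, 0, 0],
  [0.69, 0, 0, 0, 0],
  [0.69, 0, 0, 20, 0],
  [0.69, 0, 0, 40, 0],
  [0.69, 0, 0, 50, 0],
  [0.69, 0, 0, 28, 0],
  [0.69, 0, 40, 0, 0],
  [0.69, -6, 47, 0, 0.03],
  [0.69, -6, 47, 0, 0.03],
  [0.69, -6, 47, 0, 0.03],
  [0.69, -6, 47, 0, 0.03],
  [0.69, -6, 47, 0, 0.03],
  [0.69, -6, 47, 0, 0.03],
  [0.69, -6, 47, 0, 0.03],
  [0.69, -6, 35, 0, 0.08],
  [0.69, 0, 0, 0, 0],
  [0.69, 0, 0, 0, 0],
  [0.69, 0, 0, 0, 0],
])

```text
t: 47.8
position: [0.5947, 0.2968, 0.1603]
ee_rot: [-0.0, -0.034, 0.999, -0.0]
ft_force: [0.1, -0.3, -0.1]
opening: 0.0717
grasp_force: 0.0
```

```bash
python3 look.py w13 .592 .3655 .07 .08 1; python3 - <<'E'
from h import *
snap('top','top1')
for n,x in (('C1',(.592,.3655,.07)),('C2',(.441,.387,.06))):
  for f in ('w13','top1'):
    try: a=fit(f,x,.08,True); print(n,f,np.round(a[0],4),round(a[1],3))
    except Exception as e: print(n,f,e)
im=cv2.imread('pics/top1.png'); cv2.imwrite('pics/t1c.png',cv2.resize(im[135:280,240:392],None,fx=4,fy=4,interpolation=cv2.INTER_CUBIC))
E
```

```text
47.85 [0.5949 0.2965 0.1604] 0.0717 yaw 0.067
[0.5915 0.3663 0.0676] 0.919
C1 w13 [0.5915 0.3663 0.0676] 0.919
C1 top1 [0.5764 0.3232 0.1329] 0.2
C2 w13 [0.4376 0.3877 0.0616] 0.963
C2 top1 [0.4156 0.426  0.2052] 0.222
```

Request:
drive_tool([
  [0.69, -1.5, 35, 0, 0],
  [0.69, -1.5, 34.5, 0, 0],
  [0.69, 0, 0, -30, 0],
  [0.69, 0, 0, -40, 0],
  [0.69, 0, 0, -40, 0],
  [0.69, 0, 0, -20, 0],
  [0.69, 0, 0, 0, 0],
  [0.69, 0, 0, 0, 0],
])

```text
t: 48.7
position: [0.5923, 0.3667, 0.0311]
ee_rot: [0.0, -0.034, 0.999, 0.0]
ft_force: [0.7, 0.6, 0.3]
opening: 0.0723
grasp_force: 0.0
```

```bash
python3 look.py w14 .592 .366 .067 .08 1
```

```text
48.75 [0.5931 0.3672 0.0324] 0.0717 yaw 0.068
[0.5923 0.3667 0.0686] 0.921
```

Request:
drive_tool([
  [0.69, 0, 0, -20, 0],
  [0.69, 0, 0, -18, 0],
  [0.69, 0, 0, -8, 0],
  [0.69, 0, 0, -2.5, 0],
  [0.69, 0, 0, 0, 0],
  [0.69, 0, 0, 0, 0],
])

```text
t: 49.35
position: [0.592, 0.3676, -0.0175]
ee_rot: [0.0, -0.034, 0.999, 0.0]
ft_force: [0.9, 0.3, -0.0]
opening: 0.0721
grasp_force: 0.0
```

Request:
drive_tool([
  [0.2, 0, 0, 0, 0],
  [0.2, 0, 0, 0, 0],
  [0.2, 0, 0, 0, 0],
  [0.2, 0, 0, 0, 0],
  [0.2, 0, 0, 0, 0],
])

```text
t: 49.85
position: [0.5926, 0.3678, -0.0166]
ee_rot: [0.001, -0.034, 0.999, 0.0]
ft_force: [-0.8, -0.5, 5.9]
opening: 0.0583
grasp_force: 43.5
```

Request:
drive_tool([
  [0.2, 0, 0, 10, 0],
  [0.2, 0, 0, 30, 0],
  [0.2, 0, 0, 40, 0],
  [0.2, 0, 0, 40, 0],
  [0.2, 0, 0, 0, 0],
  [0.2, 0, 0, 0, 0],
])

```text
t: 50.45
position: [0.5919, 0.3675, 0.1033]
ee_rot: [0.001, -0.034, 0.999, 0.0]
ft_force: [-0.2, 0.0, -1.4]
opening: 0.0579
grasp_force: 43.2
```

Request:
drive_tool([
  [0.2, 0, -43.5, 20, -0.0181],
  [0.2, 0, -43.5, 0, -0.0181],
  [0.2, 0, -43.5, 0, -0.0181],
  [0.2, 0, -43.5, 0, -0.0181],
  [0.2, 0, -43.5, 0, -0.0181],
  [0.2, 0, -43.5, 0, -0.0181],
  [0.2, 0, -43.5, 0, -0.0181],
  [0.2, 0, -43.5, 0, -0.0181],
  [0.2, 0, -43.5, 0, -0.0181],
  [0.2, 0, -43.5, 0, -0.0181],
  [0.2, 0, -43.5, 0, -0.0181],
  [0.2, 0, -43.5, 0, -0.0181],
  [0.2, 0, -43.5, 0, -0.0181],
  [0.2, 0, -43.5, 0, -0.0181],
  [0.2, 0, -43.5, 0, -0.0181],
  [0.2, 0.5, -44, 0, -0.0181],
  [0.2, 0, 0, 0, 0],
  [0.2, 0, 0, 0, 0],
  [0.2, 0, 0, 0, 0],
])

```text
t: 52.35
position: [0.5912, -0.3275, 0.1202]
ee_rot: [-0.001, 0.11, 0.994, 0.001]
ft_force: [-0.3, 0.7, -1.4]
opening: 0.0584
grasp_force: 43.3
```

Request:
drive_tool([
  [0.2, 0, 0, -30, 0],
  [0.2, 0, 0, -30, 0],
  [0.2, 0, 0, -15, 0],
  [0.2, 0, 0, 0, 0],
  [0.2, 0, 0, 0, 0],
  [0.2, 0, 0, 0, 0],
])

```text
t: 52.95
position: [0.5932, -0.3298, 0.049]
ee_rot: [0.001, 0.11, 0.994, -0.001]
ft_force: [-0.2, -0.1, -0.3]
opening: 0.0581
grasp_force: 43.3
```

```bash
python3 - <<'E'
from h import *
o=r.get_obs(); q=o['ee_rot']; print(o['t'],o['position'],o['opening'],'yaw',np.arctan2(2*q[2]**2-1,2*q[1]*q[2])-np.pi/2)
E
```

```text
52.95 [ 0.59323706 -0.32975012  0.04903975] 0.0581012962304696 yaw -0.22043572336604877
```

Request:
drive_tool([
  [0.2, 0, 0, -15, 0],
  [0.2, 0, 0, -12, 0],
  [0.2, 0, 0, -8, 0],
  [0.2, 0, 0, -5, 0],
  [0.2, 0, 0, -3, 0],
  [0.2, 0, 0, 0, 0],
  [0.2, 0, 0, 0, 0],
])

```text
t: 53.65
position: [0.5923, -0.3294, 0.0042]
ee_rot: [0.0, 0.11, 0.994, -0.0]
ft_force: [0.8, -0.6, -0.2]
opening: 0.0582
grasp_force: 43.3
```

Request:
drive_tool([
  [0.2, 0, 0, -1.5, 0],
  [0.2, 0, 0, -1.5, 0],
  [0.2, 0, 0, -1, 0],
  [0.2, 0, 0, 0, 0],
  [0.2, 0, 0, 0, 0],
])

```text
t: 54.15
position: [0.5927, -0.3302, 0.0024]
ee_rot: [0.001, 0.11, 0.994, -0.001]
ft_force: [-4.7, 1.1, 10.0]
opening: 0.0583
grasp_force: 44.5
```

Request:
drive_tool([
  [0.5, 0, 0, 0, 0],
  [0.69, 0, 0, 0, 0],
  [0.69, 0, 0, 0, 0],
  [0.69, 0, 0, 0, 0],
  [0.69, 0, 0, 20, 0],
  [0.69, 0, 0, 40, 0],
  [0.69, 0, 0, 50, 0],
  [0.69, 0, 0, 48, 0],
  [0.69, 0, 0, 0, 0],
  [0.69, 0, 0, 0, 0],
])

```text
t: 55.15
position: [0.5928, -0.3297, 0.1598]
ee_rot: [0.001, 0.11, 0.994, -0.001]
ft_force: [-0.7, -0.6, -1.4]
opening: 0.0723
grasp_force: 0.0
```

Request:
drive_tool([
  [0.69, -9.5, 43.3, 0, 0.0188],
  [0.69, -9.5, 43.3, 0, 0.0188],
  [0.69, -9.5, 43.3, 0, 0.0188],
  [0.69, -9.5, 43.3, 0, 0.0188],
  [0.69, -9.5, 43.3, 0, 0.0188],
  [0.69, -9.5, 43.3, 0, 0.0188],
  [0.69, -9.5, 43.3, 0, 0.0188],
  [0.69, -9.5, 43.3, 0, 0.0188],
  [0.69, -9.5, 43.3, 0, 0.0188],
  [0.69, -9.5, 43.3, 0, 0.0188],
  [0.69, -9.5, 43.3, 0, 0.0188],
  [0.69, -9.5, 43.3, 0, 0.0188],
  [0.69, -9.5, 43.3, 0, 0.0188],
  [0.69, -9.5, 43.3, 0, 0.0188],
  [0.69, -9.5, 43.3, 0, 0.0188],
  [0.69, 0, 0, 0, 0],
  [0.69, 0, 0, 0, 0],
  [0.69, 0, 0, 0, 0],
])

```text
t: 56.95
position: [0.4489, 0.3192, 0.1564]
ee_rot: [-0.001, -0.03, 1.0, -0.001]
ft_force: [0.3, -1.3, 0.1]
opening: 0.0724
grasp_force: 0.0
```

```bash
python3 look.py w15 .44 .387 .061 .08 1
```

```text
57.0 [0.4493 0.319  0.1569] 0.0719 yaw 0.059
[0.4408 0.3876 0.0599] 0.921
```

Request:
drive_tool([
  [0.69, -4.5, 34, 0, 0],
  [0.69, -4.5, 33.8, 0, 0],
  [0.69, 0, 0, -30, 0],
  [0.69, 0, 0, -40, 0],
  [0.69, 0, 0, -40, 0],
  [0.69, 0, 0, -18, 0],
  [0.69, 0, 0, 0, 0],
  [0.69, 0, 0, 0, 0],
])

```text
t: 57.8
position: [0.4413, 0.3874, 0.0304]
ee_rot: [0.0, -0.03, 1.0, 0.0]
ft_force: [0.5, 0.1, 0.4]
opening: 0.072
grasp_force: 0.0
```

```bash
python3 look.py w16 .4405 .3872 .06 .08 1
```

```text
57.85 [0.442  0.3881 0.0314] 0.0722 yaw 0.06
[0.4411 0.3878 0.0595] 0.918
```

Request:
drive_tool([
  [0.69, 0, 0, -20, 0],
  [0.69, 0, 0, -18, 0],
  [0.69, 0, 0, -8, 0],
  [0.69, 0, 0, -2, 0],
  [0.69, 0, 0, 0, 0],
  [0.69, 0, 0, 0, 0],
])

```text
t: 58.45
position: [0.4414, 0.3886, -0.0168]
ee_rot: [0.001, -0.031, 1.0, 0.001]
ft_force: [-0.2, 0.2, -1.1]
opening: 0.0723
grasp_force: 0.0
```

Request:
drive_tool([
  [0.2, 0, 0, 0, 0],
  [0.2, 0, 0, 0, 0],
  [0.2, 0, 0, 0, 0],
  [0.2, 0, 0, 0, 0],
  [0.2, 0, 0, 0, 0],
])

```text
t: 58.95
position: [0.4413, 0.3886, -0.0165]
ee_rot: [0.001, -0.031, 1.0, 0.0]
ft_force: [-1.0, -0.5, 5.1]
opening: 0.0581
grasp_force: 41.9
```

Request:
drive_tool([
  [0.2, 0, 0, 10, 0],
  [0.2, 0, 0, 30, 0],
  [0.2, 0, 0, 40, 0],
  [0.2, 0, 0, 50, 0],
  [0.2, 0, 0, 10, 0],
  [0.2, 0, 0, 0, 0],
  [0.2, 0, 0, 0, 0],
])

```text
t: 59.65
position: [0.4396, 0.3876, 0.1208]
ee_rot: [-0.001, -0.031, 1.0, -0.0]
ft_force: [0.2, 0.6, -1.1]
opening: 0.058
grasp_force: 43.2
```

Request:
drive_tool([
  [0.2, 11.8, -40.4, 0, -0.0188],
  [0.2, 11.8, -40.4, 0, -0.0188],
  [0.2, 11.8, -40.4, 0, -0.0188],
  [0.2, 11.8, -40.4, 0, -0.0188],
  [0.2, 11.8, -40.4, 0, -0.0188],
  [0.2, 11.8, -40.4, 0, -0.0188],
  [0.2, 11.8, -40.4, 0, -0.0188],
  [0.2, 11.8, -40.4, 0, -0.0188],
  [0.2, 11.8, -40.4, 0, -0.0188],
  [0.2, 11.8, -40.4, 0, -0.0188],
  [0.2, 11.8, -40.4, 0, -0.0188],
  [0.2, 11.8, -40.4, 0, -0.0188],
  [0.2, 11.8, -40.4, 0, -0.0188],
  [0.2, 11.8, -40.4, 0, -0.0188],
  [0.2, 11.8, -40.4, 0, -0.0188],
  [0.2, 0, 0, -20, 0],
  [0.2, 0, 0, -20, 0],
  [0.2, 0, 0, 0, 0],
  [0.2, 0, 0, 0, 0],
  [0.2, 0, 0, 0, 0],
])

```text
t: 61.65
position: [0.6177, -0.2177, 0.0822]
ee_rot: [0.0, 0.11, 0.994, -0.0]
ft_force: [-0.1, 0.1, 0.1]
opening: 0.0579
grasp_force: 43.2
```

```bash
python3 - <<'E'
from h import *
o=r.get_obs(); q=o['ee_rot']; print(o['t'],o['position'],o['opening'],'yaw',np.arctan2(2*q[2]**2-1,2*q[1]*q[2])-np.pi/2)
E
```

```text
61.65 [ 0.61770392 -0.21769745  0.08223988] 0.05787180685182558 yaw -0.2204669406481512
```

Descend 76 mm to just above seating, then settle.

Request:
drive_tool([
  [0.2, 0, 0, -25, 0],
  [0.2, 0, 0, -20, 0],
  [0.2, 0, 0, -15, 0],
  [0.2, 0, 0, -10, 0],
  [0.2, 0, 0, -5, 0],
  [0.2, 0, 0, -2, 0],
  [0.2, 0, 0, 0, 0],
  [0.2, 0, 0, 0, 0],
])

```text
t: 62.45
position: [0.6181, -0.2182, 0.0058]
ee_rot: [0.001, 0.11, 0.994, -0.0]
ft_force: [0.1, 0.1, -1.0]
opening: 0.058
grasp_force: 43.2
```

Request:
drive_tool([
  [0.2, 0, 0, -1, 0],
  [0.2, 0, 0, -1, 0],
  [0.2, 0, 0, 0, 0],
  [0.2, 0, 0, 0, 0],
])

```text
t: 62.85
position: [0.6175, -0.2179, 0.003]
ee_rot: [0.0, 0.11, 0.994, -0.0]
ft_force: [0.2, 0.2, -0.6]
opening: 0.0582
grasp_force: 43.2
```

Request:
drive_tool([
  [0.2, 0, 0, -1, 0],
  [0.2, 0, 0, 0, 0],
  [0.5, 0, 0, 0, 0],
  [0.69, 0, 0, 0, 0],
  [0.69, 0, 0, 0, 0],
  [0.69, 0, 0, 0, 0],
  [0.69, 0, 0, 20, 0],
  [0.69, 0, 0, 40, 0],
  [0.69, 0, 0, 50, 0],
  [0.69, 0, 0, 45, 0],
  [0.69, -10, 40, 0, 0],
  [0.69, -10, 45, 0, 0],
  [0.69, -10, 45, 0, 0],
  [0.69, -10, 45, 0, 0],
  [0.69, -10, 45, 0, 0],
  [0.69, -10, 45, 0, 0],
  [0.69, -10, 45, 0, 0],
  [0.69, -10, 45, 0, 0],
  [0.69, -10, 45, 0, 0],
  [0.69, -10, 45, 0, 0],
])

```text
t: 64.85
position: [0.5168, 0.2289, 0.1571]
ee_rot: [0.0, 0.11, 0.994, 0.0]
ft_force: [1.6, 0.1, 0.3]
opening: 0.0724
grasp_force: 0.0
```

Request:
drive_tool([
  [0.69, -5, 45, 0, 0],
  [0.69, -5, 45, 0, 0],
  [0.69, -5, 45, 0, 0],
  [0.69, 0, 0, 0, 0],
  [0.69, 0, 0, 0, 0],
])

```text
t: 65.35
position: [0.502, 0.3629, 0.1567]
ee_rot: [-0.0, 0.109, 0.994, -0.0]
ft_force: [-0.4, -0.4, -0.1]
opening: 0.072
grasp_force: 0.0
```

```bash
python3 - <<'E'
from h import *
snap('top','t2'); snap('side','s8')
a=cv2.imread('pics/t2.png')[135:280,240:392]; b=cv2.imread('pics/s8.png')[135:235,170:330]
a=cv2.resize(a,(400,381),interpolation=cv2.INTER_CUBIC); b=cv2.resize(b,(400,250),interpolation=cv2.INTER_CUBIC)
b=cv2.copyMakeBorder(b,0,131,0,0,cv2.BORDER_CONSTANT); cv2.imwrite('pics/final.png',np.hstack([a,b]))
# covers on saddles: red fits (mat limit bypassed)
im=cv2.imread('pics/t2.png'); h=cv2.cvtColor(im,cv2.COLOR_BGR2HSV)
m=(((h[...,0]<9)|(h[...,0]>171))&(h[...,1]>120)).astype(np.uint8); n,l,s,c=cv2.connectedComponentsWithStats(m)
for i in range(1,n):
    if s[i,4]>10: print(s[i,4],c[i].round(1))
def hc(x,y,yaw,z0,L):
    g=np.zeros(im.shape[:2],np.uint8); C,S=np.cos(yaw),np.sin(yaw)
    P=[pix('t2',[x+C*u-S*v,y+S*u+C*v,z0+z]) for u in(-L/2,L/2) for v,z in((-.03,0),(.03,0),(-.03,.009),(.03,.009),(0,.036))]
    M=cv2.moments(cv2.convexHull(np.float32(P))); return M['m10']/M['m00'],M['m01']/M['m00'],M['m00']
print('expected',hc(.6171,-.2170,-.222,.022,.08),hc(.592,-.3289,-.222,.022,.08))
E
```

```text
231 [199.6 106.2]
508 [326.  176.5]
520 [362.5 189.5]
22 [273.9 206.9]
24 [311.9 220.7]
26 [350.7 234.7]
expected (325.5027973647766, 177.037879252117, 568.5933521052357) (361.9839873727808, 189.96408468408552, 587.9135438075755)
```

View pics/final.png

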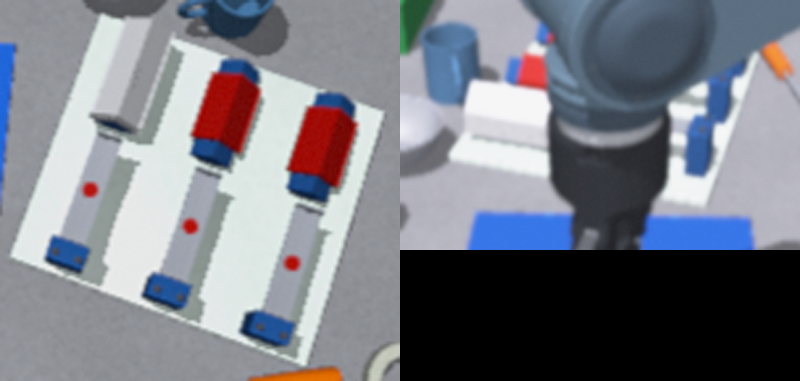

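The last view shows the guard stack flush on the left saddle at crop (133,72). The covers are centred on the middle (226,112) and right (322,147) saddles, within about 2 mm of expected, and the leaves are level. The robot is clear, so I'll hand in.

```bash
python3 -c "
from h import *
print(r.job_done())"
```

```text
the job is handed in; nothing more can be done
None
```

I tested all three leaves and handed the job in at about 65 s: the left one is sound, its saddle holds all three guards nested flush, and the middle and right (tired) saddles each hold one centred red cover; the hand-in call returned no verdict.

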